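Count three brass nuts through the gate of the counting tray

TASK

Make up a spares kit at the espresso-machine bench: push the three brass hex nuts along the deck of the steel counting tray and through the narrow gate between its two slanting fences, one at a time, so that each drops through the slot behind the gate into the blue bin below. Only push them, never lift them, and leave the steel plug, the pressure gauge and everything else where they are.

Things in the scene. Friction and masses are not known exactly. Their poses are not given: they have to be found in the camera images.
- tray: fixed steel counting tray on blue side plates; its place and yaw change from run to run. Origin on the bench under the middle of the gate; x = sweep direction (through the gate), y to the left of that, z up. Flat deck 80 mm above the bench, x -250 to +64, y -172 to +172 mm, open along its near end (x = -250)
- gate (a point): middle of the gate, at deck height: the 44 mm clear opening between two 6 mm posts; axes as the tray's. From the posts (tray x 0, y +/-25 mm) fences 15 mm high, 4 mm thick slant out (dark steel) to x = -81, y = +/-169 mm, then run on as side rims to x = -250
- slot (a point): middle of the slot, at deck height: a hole in the deck right at the gate, from x = -4 to +48 mm and 50 mm wide in the tray's frame (22 mm ahead of point gate), with walls 15 mm high on its other three sides; a nut tips in once its centre is past x = -4 mm
- bin (a point): on the inner floor of the blue catch bin under the slot (118 mm wide, 130 mm long, its floor 74 mm below the deck's top); it belongs to the tray
- nut_a_mid (a point): loose brass hex nut with a through bore, 30 mm across flats, 34.6 mm across corners, 16 mm high, about 60 g, lying flat on the tray; this point is its centre, 8 mm above the deck; z is its bore axis (up)
- nut_b_mid (a point): another loose brass hex nut with a through bore, 30 mm across flats, 34.6 mm across corners, 16 mm high, about 60 g, lying flat on the tray; this point is its centre, 8 mm above the deck; z is its bore axis (up)
- nut_c_mid (a point): a third loose brass hex nut with a through bore, 30 mm across flats, 34.6 mm across corners, 16 mm high, about 60 g, lying flat on the tray; this point is its centre, 8 mm above the deck; z is its bore axis (up)
- plug_mid (a point): loose stainless steel plug standing on its hexagon (30 mm across flats, 11 mm high) with a threaded stub of 25 mm diameter on top, 28 mm high over all, on the tray deck in one of the four places that it shares with the nuts; this point is half-way up. It stays on the tray
- gauge: loose pressure gauge lying face up on the tray deck in its near left corner, white dial, black case 50 mm in diameter and 22 mm high with a short brass stem; origin under the centre of the case. It stays where it is
- portafilter: loose portafilter on the bench to the left of the tray: steel head 74 mm in diameter and 32 mm high, black handle along its own -x to 180 mm; origin under the centre of the head
- tumbler: loose cobalt-blue tumbler upside down on the bench, to the left, 80 mm in diameter, 105 mm high; origin under its centre
- tin: loose steel grease tin with a white lid on the bench, to the right, 67 mm in diameter, 38 mm high; origin under its centre
- wrench: loose steel wrench, about 170 mm long, lying on the bench, to the right; origin near its middle, x along it

How it is judged:
By the outcome, as a careful person would: the job done as asked, in the order asked, and still so for the second after the job is handed in, with the robot touching nothing.
It also fails if it takes over 67 s, if anything falls off the work surface, if the arm or the gripper's body presses on something with over 40 N, if the wrist force passes 120 N, or if a joint passes its speed limit or range.

ROBOT

A 6-joint arm with a two-finger parallel gripper is mounted at the origin on the work surface. World frame = base frame: x ahead of the robot, y to its left, z up, the work surface at z = 0. Lengths are in m, angles in rad, forces in N, time in s.
With the tool pointing down it reaches from about 0.325 to 0.875 m from the base axis. Payload 4.4 kg.
Tool frame: the origin (TCP) lies at the very end of the fingers, on their centre line; the grasp point (between the pads) lies 19 mm behind it; z points along the fingers, x is the direction in which the jaws open and shut, and the axes are right-handed (so a half turn about z gives the same grasp; the last joint's range is limited). The gripper opens to 85 mm and grips with 20 to 120 N. Pads are 22 mm wide; open, the fingers measure 114 mm over their backs; the gripper's body (76 mm by 85 mm) begins 54 mm behind the grasp point. The pads swing forward as they close: fully open they stand 13 mm farther back than shut.
Start: joints at [-1.45, 0.207, 1.542, -0, 1.393, -0.15], TCP at [0.154, -0.554, 0.231] pointing down, gripper open.
Joint ranges: [-2.73, 2.73], [-0.86, 2.22], [0.23, 2.46], [-1.11, 4.25], [0.08, 2.63], [-2.82, 2.82]. Speed limits (rad/s): [2.79, 2.79, 3.14, 3.14, 3.14, 3.14].

INTERFACE

Orientations are given as [roll, pitch, yaw] about the fixed x, y, z axes, in that order (R = Rz(yaw) Ry(pitch) Rx(roll)).
In Python, from station import manip gives the robot as it stands.
- The arm moves only by the tool send_rows, never from a script. Its argument "rows" is a list of rows, each an object of numbers: "claw": the opening, from 0 (shut) to 1 (fully open); "x", "y", "z": the shift along the tool's x, y, z in units of 30 mm (1.0 is 30 mm); "wx", "wy", "wz": the turn, a rotation vector about the tool's x, y, z in units of 6 degrees (1.0 is 6 degrees). A call has exactly 5 rows; each row is the pose to reach, as a shift and turn from the pose commanded when the call began, along the tool's axes at that moment; what a row does not reach only later rows make up. A row lasts 1/12 s, in which the tool goes at most 41.7 mm and 7.16 degrees, less where a joint would pass 70% of its speed; a pose out of reach is approached as far as the arm can. A call with a gripper value outside its range is refused whole. The fingers move at their own pace and stop on an object; "newtons" is the grip in N (left out, the last holds). Time passes only in rows, so rows that repeat a pose let the fingers close, or fill a call up. It gives the time, the measured TCP pose, the force and the opening at its end, in the units of the state.
- manip.state(): the state, without advancing time (a new reading comes with each control period).
- manip.grab_frame(name): name is "side" or "top"; returns (picture, depth): 420x560x3 uint8, blue, green, red; 420x560 float32, m along the optical axis (not along the pixel's ray), 0 where there is no reading.
- manip.calibration(name): a dict with "vertical_fov" (degrees; the focal length in pixels is half the picture's height over the tangent of half this angle, whatever the lens; pixels are square), "cx", "cy" (the principal point, pixels), "pose" (4x4, takes a point from camera to world coordinates). Camera axes: x right, y up, looking along -z (the intrinsics and any distortion apply to the point x, -y, -z); pixel columns grow to the right and rows downward; lengths in m; the calibration is good to about 2 mm. A picture is of the moment at which its call begins. calibration takes no time and is no camera call.
- manip.hand_in(): hands the job in, once; it reports no verdict.
Trained networks look in the newest picture that a camera, given by its name, has taken for a name from the list of things; names that differ only in an ending like _2 or _b are one class to them, and where a whole thing is asked for, a point or a joint stands for the part that bears it (a point fixed in the world has none). Each returns a list of dicts, best first, with "confidence" (0 to 1); they miss things now and then, are a little off and sometimes report something else, mostly with a low value. They report only what shows in the picture. A call takes as long as a camera call.
- manip.regions_of(thing, camera): "region" (420x560 bool, what is visible of it).
- manip.spot_point(thing, camera): "xyz" ([x, y, z] in m, in the coordinates of the camera as it stood for that picture, good to about 4 mm: a listed point, or the origin of a listed thing).
The state is a dict: "time_s": time; "joints": joint angles; "joint_velocities": joint speeds; "joint_torque": joint torques, N m; "ee_pos": TCP position; "tool_rot": TCP orientation; "force": force on the tool from outside, world axes, zero at the start; "torque": the same for the moment, N m; "opening": finger opening in m.
Only numpy, scipy, OpenCV 4.12 (cv2) and the standard library are available. Lean on these libraries where they do the work, as an engineer would, in place of code of your own. Each camera call takes 0.05 s, during which the arm holds its last target.

## Working session

There is one attempt and no reset: what is moved stays moved. The work goes in short steps, Python scripts to look and compute and a tool call to move; the robot and the scene stay as the last step left them, time stands still between calls to the robot, and variables do not carry over. Pictures are saved under pics/ and viewed, and the job is handed in when it is done.

Besides the shell and the picture viewer there is one more tool, called after "Call:" in YAML: its name, and indented under it one key for each argument. send_rows: Moves the arm, as the interface text tells. Its arguments: {"type":"object","properties":{"rows":{"type":"array","items":{"type":"object","properties":{"claw":{"type":"number"},"x":{"type":"number"},"y":{"type":"number"},"z":{"type":"number"},"wx":{"type":"number"},"wy":{"type":"number"},"wz":{"type":"number"}}}},"newtons":{"type":"number"}},"required":["rows"]}

```bash
mkdir -p pics; ls; cat > h.py <<'E'
import numpy as np, cv2
from station import manip
def K(n):
    c=manip.calibration(n); f=210/np.tan(np.radians(c["vertical_fov"])/2); return c,f
def c2w(n,p):
    c,f=K(n); return (np.array(c["pose"])@np.r_[p,1])[:3]
def px2w(n,u,v,d):
    c,f=K(n); return c2w(n,[(u-c["cx"])/f*d,-(v-c["cy"])/f*d,-d])
def w2px(n,p):
    c,f=K(n); q=np.linalg.inv(np.array(c["pose"]))@np.r_[p,1]; return c["cx"]+f*q[0]/-q[2], c["cy"]-f*q[1]/-q[2]
E
python3 - <<'E'
from h import *
for n in ["top","side"]:
    p,d=manip.grab_frame(n); cv2.imwrite(f"pics/{n}0.png",p); np.save(f"{n}0.npy",d)
    c=manip.calibration(n); print(n,{k:(v if k!="pose" else np.round(v,3).tolist()) for k,v in c.items()})
for t in ["tray","gate","slot","nut_a_mid","plug_mid","gauge"]:
    for r in manip.spot_point(t,"top"): print(t,round(r["confidence"],2),np.round(c2w("top",r["xyz"]),4),np.round(w2px("top",c2w("top",r["xyz"]))))
s=manip.state();print(s["time_s"],s["ee_pos"],s["tool_rot"],s["opening"])
E
```

```text
pics
top {'vertical_fov': 46.637207552925446, 'cx': 285.02809830467675, 'cy': 214.49621286470529, 'pose': [[0.0, 0.982, -0.188, 0.284], [-1.0, -0.002, -0.009, 0.008], [-0.009, 0.188, 0.982, 1.471], [0.0, 0.0, 0.0, 1.0]]}
side {'vertical_fov': 57.875035178637454, 'cx': 281.30296876881454, 'cy': 210.8308678908212, 'pose': [[0.939, 0.188, -0.289, 0.273], [-0.344, 0.536, -0.771, -0.809], [0.01, 0.823, 0.568, 0.696], [0.0, 0.0, 0.0, 1.0]]}
tray 0.62 [ 0.6532 -0.0886  0.0007] [321. 187.]
gate 0.63 [ 0.6487 -0.0833  0.082 ] [321. 181.]
slot 0.9 [ 0.6741 -0.0781  0.0807] [319. 173.]
nut_a_mid 0.38 [ 0.5717 -0.2218  0.0911] [369. 206.]
plug_mid 0.5 [ 0.5134 -0.0422  0.0926] [307. 226.]
gauge 0.62 [ 0.6543 -0.0892  0.0032] [321. 186.]
gauge 0.58 [ 0.572  -0.2208  0.0883] [369. 206.]
gauge 0.53 [ 0.4128 -0.0394  0.0818] [306. 262.]
0.4 [ 0.15379269 -0.55392709  0.23110311] [-3.14155437e+00  3.71330847e-04 -1.29995246e+00] 0.0858895899494804
```

View pics/top0.png

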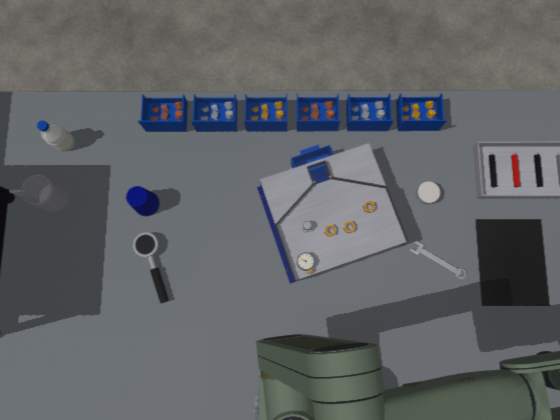

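View pics/side0.png

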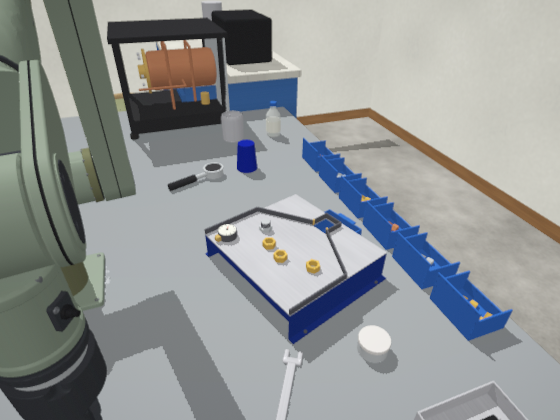

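```bash
python3 - <<'E'
import cv2
p=cv2.imread("pics/top0.png")[140:300,220:420]
cv2.imwrite("pics/top0c.png",cv2.resize(p,None,fx=4,fy=3.75,interpolation=cv2.INTER_CUBIC)) if 0 else cv2.imwrite("pics/top0c.png",cv2.resize(p,None,fx=3.75,fy=3.75,interpolation=cv2.INTER_CUBIC))
E
```

```text
(no output)
```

View pics/top0c.png

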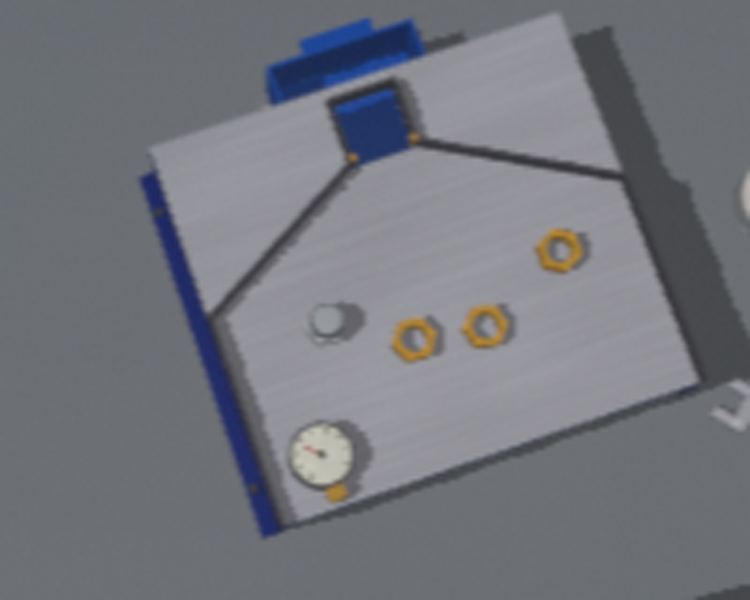

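The top view shows the plug (307,226), nuts at (369,206), (350,227) and (331,231), the gauge (306,262), and gate posts at (314,182) and (330,177). Next I'll fit the tray pose.

```bash
cat >> h.py <<'E'
def pxz(n,u,v,z):
    o=np.array(manip.calibration(n)["pose"])[:3,3]; q=px2w(n,u,v,1.); d=q-o
    return (o+d*(z-o[2])/d[2])[:2]
E
cat > m.py <<'E'
from h import *
from scipy.optimize import least_squares
im=cv2.imread("pics/top0.png"); d=np.load("top0.npy")
cr=lambda x,y:(x/3.75+220-.37,y/3.75+140-.37)
pts=[((353,158),(0,.025),.095),((414,138),(0,-.025),.095),((150,150),(.064,.172),.08),((560,12),(.064,-.172),.08),((700,383),(-.25,-.172),.08)]
W=np.array([pxz("top",*cr(*p[0]),p[2]) for p in pts]);T=np.array([p[1] for p in pts])
def tr(q,t): c,s=np.cos(q[2]),np.sin(q[2]); return np.array(t)@np.array([[c,s],[-s,c]])+q[:2]
r=least_squares(lambda q:(tr(q,T)-W).ravel(),[.65,-.08,.36]);print(r.x,np.degrees(r.x[2]));print(np.round(r.fun.reshape(-1,2)*1e3,1))
q=r.x;np.save("tray.npy",q)
def inv(q,w): c,s=np.cos(q[2]),np.sin(q[2]); return (np.array(w)-q[:2])@np.array([[c,-s],[s,c]])
g=cv2.cvtColor(im,cv2.COLOR_BGR2HSV);m=((g[...,0]>12)&(g[...,0]<28)&(g[...,1]>130)&(g[...,2]>80)).astype(np.uint8)
m[:150]=0
nl,l,st,ce=cv2.connectedComponentsWithStats(m)
for i in range(1,nl):
    if st[i,4]>15 and 250<ce[i][0]<420:
        w=pxz("top",*ce[i],.092);print(st[i,4],ce[i].round(1),w.round(4),(inv(q,w)*1e3).round(1))
w=pxz("top",*cr(327,320),.108);print("plug",w,inv(q,w)*1e3)
w=pxz("top",*cr(321,454),.102);print("gauge",w,inv(q,w)*1e3)
for u,v in [(340,215),(300,245),(370,235),(330,250)]: print("deck z",px2w("top",u,v,d[v,u]).round(4))
E
python3 m.py
```

```text
[ 0.651477   -0.08621495  0.32580217] 18.667089538249396
[[-0.7  0.1]
 [-0.6  0.3]
 [ 2.1  1.2]
 [-0.5  0.7]
 [-0.3 -2.4]]
56 [368.9 206.5] [ 0.5711 -0.221 ] [-119.3 -102. ]
50 [349.  226.4] [ 0.5128 -0.1622] [-155.7  -27.6]
47 [330.2 230. ] [ 0.5026 -0.1084] [-148.2   26.7]
plug [ 0.51449048 -0.04096363] [-115.29670456   86.7159598 ]
gauge [ 0.41376127 -0.03585772] [-209.0927384   123.79355876]
deck z [ 0.5486 -0.1385  0.0792]
deck z [ 0.4604 -0.0218  0.0845]
deck z [ 0.4898 -0.2236  0.0791]
deck z [ 0.4464 -0.1077  0.0803]
```

```bash
cat > plan.py <<'E'
# usage: plan.py fx fy heading_deg z  (face point of pusher in tray mm, heading rel. tray, TCP z in m)
import sys; from h import *
q=np.load("tray.npy"); 
from scipy.spatial.transform import Rotation as R
def inv(w): c,s=np.cos(q[2]),np.sin(q[2]); return (np.array(w)-q[:2])@np.array([[c,-s],[s,c]])
def main(fx,fy,h,z):
    s=manip.state(); R0=R.from_euler("xyz",s["tool_rot"]); p0=np.array(s["ee_pos"])
    c,sn=np.cos(q[2]),np.sin(q[2]); f=np.array([fx,fy])/1e3@np.array([[c,sn],[-sn,c]])+q[:2]
    psi=q[2]+np.radians(h); d=np.array([np.cos(psi),np.sin(psi)])
    g=np.r_[f-.011*d,z]; R1=R.from_euler("xyz",[np.pi,0,psi-np.pi/2])
    t=R0.inv().apply(g-p0)/.03; w=np.degrees((R0.inv()*R1).as_rotvec())/6
    a0=s["tool_rot"][2]+np.pi/2; f0=p0[:2]+.011*np.array([np.cos(a0),np.sin(a0)])
    print("t=%.2f ee %s |F| %.1f open %.4f face tray %s head %.1f"%(s["time_s"],p0.round(4),np.linalg.norm(s["force"]),s["opening"],(inv(f0)*1e3).round(1),np.degrees(a0-q[2])))
    print("goal",g.round(4),"dxyz",t.round(2),"w",w.round(2),"rows~",round(max(np.linalg.norm(t)*30/41.7,np.linalg.norm(w)*6/7.16),1))
main(*map(float,sys.argv[1:]))
E
python3 plan.py -185 37 -14.7 0.15
```

```text
t=0.40 ee [ 0.1538 -0.5539  0.2311] |F| 0.1 open 0.0859 face tray [-610.2 -284.4] head -3.1
goal [ 0.4534 -0.1111  0.15  ] dxyz [-11.55 -13.57   2.71] w [-0.    0.    1.93] rows~ 13.0
```

Call:
send_rows:
  rows:
    - {"claw": 0.12,"x": -0.7,"y": -0.8,"z": 0,"wz": 0.2}
    - {"claw": 0.12,"x": -1.5,"y": -1.75,"z": 0,"wz": 0.4}
    - {"claw": 0.12,"x": -2.3,"y": -2.7,"z": 0,"wz": 0.6}
    - {"claw": 0.12,"x": -3.1,"y": -3.65,"z": 0,"wz": 0.8}
    - {"claw": 0.12,"x": -3.9,"y": -4.6,"z": 0,"wz": 1.0}

```text
invalid input at $.rows[0]: expected keys claw, x, y, z, wx, wy, wz
```

```bash
python3 plan.py -185 37 -14.7 0.15
```

```text
t=0.40 ee [ 0.1538 -0.5539  0.2311] |F| 0.1 open 0.0859 face tray [-610.2 -284.4] head -3.1
goal [ 0.4534 -0.1111  0.15  ] dxyz [-11.55 -13.57   2.71] w [-0.    0.    1.93] rows~ 13.0
```

Call:
send_rows:
  rows:
    - {"claw": 0.12,"x": -0.7,"y": -0.8,"z": 0,"wx": 0,"wy": 0,"wz": 0.2}
    - {"claw": 0.12,"x": -1.5,"y": -1.75,"z": 0,"wx": 0,"wy": 0,"wz": 0.4}
    - {"claw": 0.12,"x": -2.3,"y": -2.7,"z": 0,"wx": 0,"wy": 0,"wz": 0.6}
    - {"claw": 0.12,"x": -3.1,"y": -3.65,"z": 0,"wx": 0,"wy": 0,"wz": 0.8}
    - {"claw": 0.12,"x": -3.9,"y": -4.6,"z": 0,"wx": 0,"wy": 0,"wz": 1.0}

```text
time_s: 0.82
ee_pos: [0.256, -0.403, 0.2313]
tool_rot: [-3.141, -0.0, -1.407]
force: [1.1, -0.1, 0.2]
opening: 0.0254
```

```bash
python3 plan.py -185 37 -14.7 0.15
```

```text
t=0.82 ee [ 0.256  -0.403   0.2313] |F| 1.1 open 0.0254 face tray [-465.2 -175.3] head -9.3
goal [ 0.4534 -0.1111  0.15  ] dxyz [-8.52 -8.08  2.71] w [-0.   -0.    0.91] rows~ 8.7
```

Call:
send_rows:
  rows:
    - {"claw": 0.12,"x": -0.8,"y": -0.8,"z": 0,"wx": 0,"wy": 0,"wz": 0.2}
    - {"claw": 0.12,"x": -1.7,"y": -1.6,"z": 0.1,"wx": 0,"wy": 0,"wz": 0.4}
    - {"claw": 0.12,"x": -2.6,"y": -2.4,"z": 0.2,"wx": 0,"wy": 0,"wz": 0.6}
    - {"claw": 0.12,"x": -3.5,"y": -3.3,"z": 0.3,"wx": 0,"wy": 0,"wz": 0.8}
    - {"claw": 0.12,"x": -4.4,"y": -4.2,"z": 0.4,"wx": 0,"wy": 0,"wz": 0.91}

```text
time_s: 1.23
ee_pos: [0.3586, -0.2519, 0.2195]
tool_rot: [-3.141, -0.001, -1.502]
force: [1.0, -0.5, -0.4]
opening: 0.0104
```

```bash
python3 plan.py -185 37 -14.7 0.15
```

```text
t=1.23 ee [ 0.3586 -0.2519  0.2195] |F| 1.1 open 0.0104 face tray [-319.9  -66. ] head -14.7
goal [ 0.4534 -0.1111  0.15  ] dxyz [-4.46 -3.47  2.32] w [-0.01 -0.01 -0.  ] rows~ 4.4
```

Call:
send_rows:
  rows:
    - {"claw": 0.12,"x": -0.9,"y": -0.7,"z": 0.2,"wx": 0,"wy": 0,"wz": 0}
    - {"claw": 0.12,"x": -1.8,"y": -1.4,"z": 0.5,"wx": 0,"wy": 0,"wz": 0}
    - {"claw": 0.12,"x": -2.7,"y": -2.1,"z": 1.0,"wx": 0,"wy": 0,"wz": 0}
    - {"claw": 0.12,"x": -3.6,"y": -2.8,"z": 1.6,"wx": 0,"wy": 0,"wz": 0}
    - {"claw": 0.12,"x": -4.46,"y": -3.47,"z": 2.3,"wx": 0,"wy": 0,"wz": 0}

```text
time_s: 1.65
ee_pos: [0.4541, -0.1113, 0.1509]
tool_rot: [-3.138, -0.002, -1.5]
force: [-0.2, -0.6, 0.4]
opening: 0.0102
```

```bash
python3 plan.py -185 37 -14.7 0.087; python3 - <<'E'
from h import *
p,d=manip.grab_frame("top"); cv2.imwrite("pics/top1.png",cv2.resize(p[140:300,220:420],None,fx=3.75,fy=3.75,interpolation=cv2.INTER_CUBIC))
p,d=manip.grab_frame("side"); cv2.imwrite("pics/side1.png",cv2.resize(p[140:340,180:430],None,fx=3,fy=3,interpolation=cv2.INTER_CUBIC))
E
```

```text
t=1.65 ee [ 0.4541 -0.1113  0.1509] |F| 0.7 open 0.0102 face tray [-184.3   36.7] head -14.6
goal [ 0.4534 -0.1111  0.087 ] dxyz [-0.01  0.03  2.13] w [-0.03 -0.02  0.02] rows~ 1.5
```

View pics/top1.png

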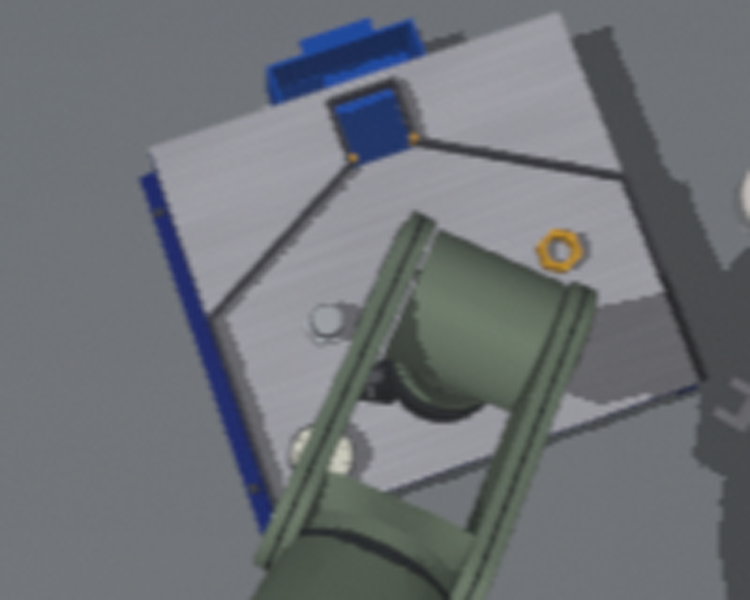

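View pics/side1.png

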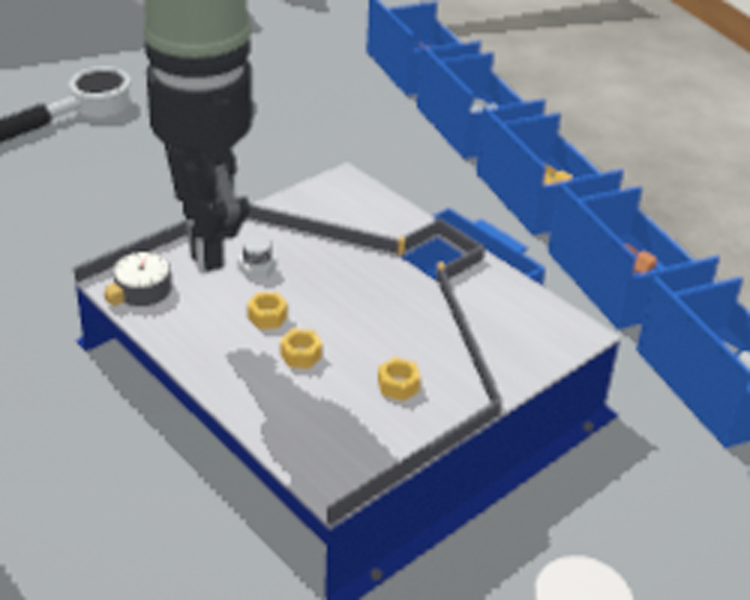

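The side view shows the shut fingers hovering above the deck, left of the three nuts and clear of the plug and gauge. The top view is blocked by the arm. Lowering now.

Call:
send_rows:
  rows:
    - {"claw": 0.12,"x": 0,"y": 0.03,"z": 0.7,"wx": 0,"wy": 0,"wz": 0}
    - {"claw": 0.12,"x": 0,"y": 0.03,"z": 1.4,"wx": 0,"wy": 0,"wz": 0}
    - {"claw": 0.12,"x": 0,"y": 0.03,"z": 1.9,"wx": 0,"wy": 0,"wz": 0}
    - {"claw": 0.12,"x": 0,"y": 0.03,"z": 2.1,"wx": 0,"wy": 0,"wz": 0}
    - {"claw": 0.12,"x": 0,"y": 0.03,"z": 2.13,"wx": 0,"wy": 0,"wz": 0}

```text
time_s: 2.17
ee_pos: [0.4503, -0.1126, 0.0854]
tool_rot: [3.139, 0.001, -1.501]
force: [-0.2, 0.0, 0.6]
opening: 0.0106
```

```bash
python3 plan.py -162 31 -14.7 0.087;python3 plan.py -75 8 -14.7 0.087; python3 - <<'E'
from h import *
p,d=manip.grab_frame("side"); cv2.imwrite("pics/side2.png",cv2.resize(p[180:320,200:380],None,fx=4,fy=4,interpolation=cv2.INTER_CUBIC))
E
```

```text
t=2.17 ee [ 0.4503 -0.1126  0.0854] |F| 0.6 open 0.0106 face tray [-188.4   36.6] head -14.6
goal [ 0.4771 -0.1095  0.087 ] dxyz [-0.04 -0.9  -0.06] w [0.02 0.01 0.01] rows~ 0.6
t=2.17 ee [ 0.4503 -0.1126  0.0854] |F| 0.6 open 0.0106 face tray [-188.4   36.6] head -14.6
goal [ 0.5669 -0.1034  0.087 ] dxyz [-0.03 -3.9  -0.06] w [0.02 0.01 0.01] rows~ 2.8
```

View pics/side2.png

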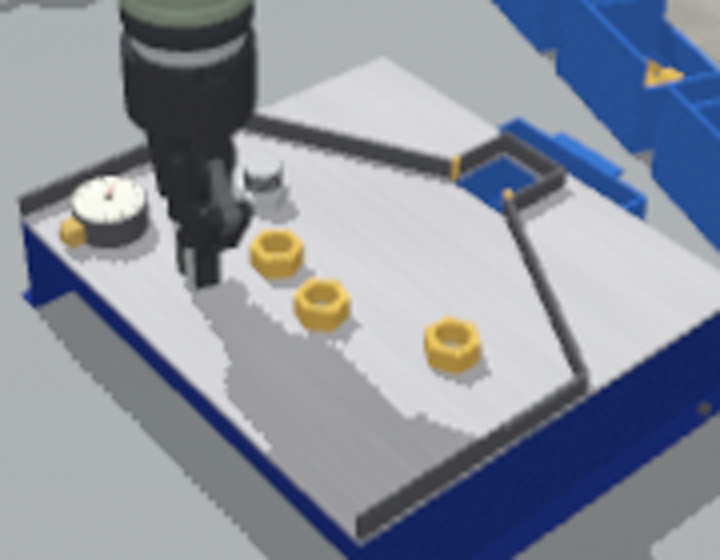

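Call:
send_rows:
  rows:
    - {"claw": 0.12,"x": 0,"y": -0.4,"z": -0.03,"wx": 0,"wy": 0,"wz": 0}
    - {"claw": 0.12,"x": -0.02,"y": -0.75,"z": -0.03,"wx": 0,"wy": 0,"wz": 0}
    - {"claw": 0.12,"x": -0.03,"y": -1.05,"z": -0.03,"wx": 0,"wy": 0,"wz": 0}
    - {"claw": 0.12,"x": -0.03,"y": -1.35,"z": -0.03,"wx": 0,"wy": 0,"wz": 0}
    - {"claw": 0.12,"x": -0.03,"y": -1.65,"z": -0.03,"wx": 0,"wy": 0,"wz": 0}

```text
time_s: 2.63
ee_pos: [0.502, -0.1084, 0.088]
tool_rot: [-3.141, -0.001, -1.5]
force: [-1.5, 0.1, 0.6]
opening: 0.0105
```

```bash
cat > snap.py <<'E'
import sys; from h import *
n=sys.argv[1]
p,d=manip.grab_frame("side"); cv2.imwrite(f"pics/{n}.png",cv2.resize(p[180:320,200:380],None,fx=4,fy=4,interpolation=cv2.INTER_CUBIC))
E
python3 plan.py -75 8 -14.7 0.086; python3 snap.py s3
```

```text
t=2.63 ee [ 0.502  -0.1084  0.088 ] |F| 1.7 open 0.0105 face tray [-138.1   24. ] head -14.6
goal [ 0.5669 -0.1034  0.086 ] dxyz [-0.01 -2.17  0.07] w [-0.01 -0.01  0.02] rows~ 1.6
```

View pics/s3.png

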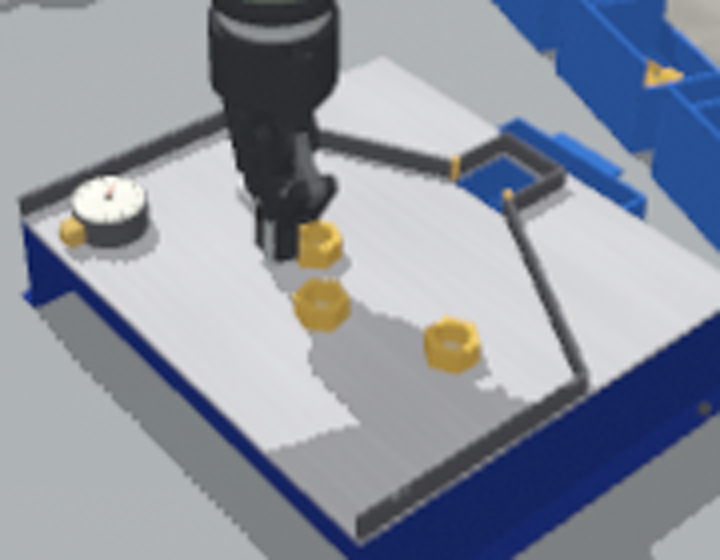

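The nut is moving along in front of the fingers, its neighbours untouched. I'll keep pushing.

Call:
send_rows:
  rows:
    - {"claw": 0.12,"x": 0,"y": -0.3,"z": 0.05,"wx": 0,"wy": 0,"wz": 0}
    - {"claw": 0.12,"x": 0,"y": -0.6,"z": 0.07,"wx": 0,"wy": 0,"wz": 0}
    - {"claw": 0.12,"x": -0.01,"y": -0.9,"z": 0.07,"wx": 0,"wy": 0,"wz": 0}
    - {"claw": 0.12,"x": -0.01,"y": -1.2,"z": 0.07,"wx": 0,"wy": 0,"wz": 0}
    - {"claw": 0.12,"x": -0.01,"y": -1.5,"z": 0.07,"wx": 0,"wy": 0,"wz": 0}

```text
time_s: 3.1
ee_pos: [0.5465, -0.1046, 0.085]
tool_rot: [3.141, 0.0, -1.5]
force: [0.1, 1.1, 0.1]
opening: 0.0103
```

Call:
send_rows:
  rows:
    - {"claw": 0.12,"x": 0,"y": -0.25,"z": 0,"wx": 0,"wy": 0,"wz": 0}
    - {"claw": 0.12,"x": 0,"y": -0.45,"z": 0,"wx": 0,"wy": 0,"wz": 0}
    - {"claw": 0.12,"x": 0,"y": -0.58,"z": 0,"wx": 0,"wy": 0,"wz": 0}
    - {"claw": 0.12,"x": 0,"y": -0.65,"z": 0,"wx": 0,"wy": 0,"wz": 0}
    - {"claw": 0.12,"x": 0,"y": -0.67,"z": 0,"wx": 0,"wy": 0,"wz": 0}

```text
time_s: 3.52
ee_pos: [0.5659, -0.1033, 0.0852]
tool_rot: [-3.142, -0.0, -1.5]
force: [-0.3, 0.1, -0.8]
opening: 0.0103
```

```bash
python3 plan.py -75 8 -14.7 0.086; python3 snap.py s4
```

```text
t=3.52 ee [ 0.5659 -0.1033  0.0852] |F| 0.8 open 0.0103 face tray [-75.9   8.4] head -14.6
goal [ 0.5669 -0.1034  0.086 ] dxyz [ 0.01 -0.03 -0.03] w [-0.   -0.    0.02] rows~ 0.0
```

View pics/s4.png

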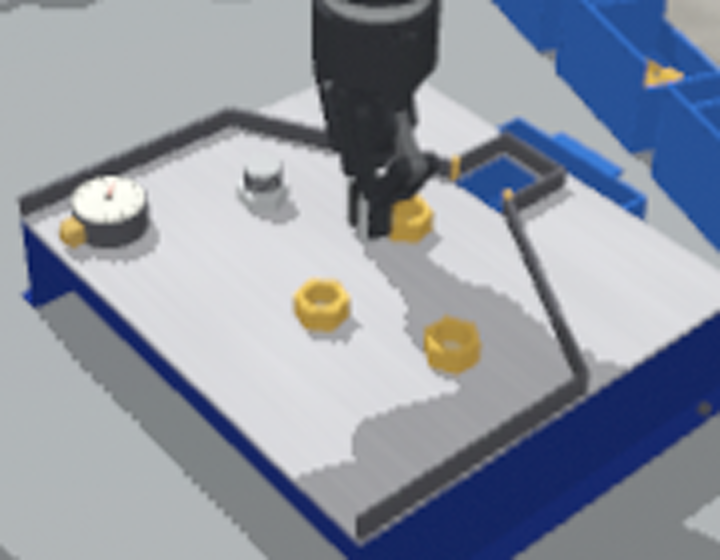

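Call:
send_rows:
  rows:
    - {"claw": 0.12,"x": 0,"y": 0.3,"z": 0,"wx": 0,"wy": 0,"wz": -0.4}
    - {"claw": 0.12,"x": 0.05,"y": 0.6,"z": 0,"wx": 0,"wy": 0,"wz": -1}
    - {"claw": 0.12,"x": 0.1,"y": 0.7,"z": 0,"wx": 0,"wy": 0,"wz": -1.6}
    - {"claw": 0.12,"x": 0.15,"y": 0.8,"z": 0,"wx": 0,"wy": 0,"wz": -2.2}
    - {"claw": 0.12,"x": 0.2,"y": 0.8,"z": 0,"wx": 0,"wy": 0,"wz": -2.45}

```text
time_s: 3.98
ee_pos: [0.5411, -0.111, 0.0851]
tool_rot: [3.141, 0.0, -1.241]
force: [0.2, 0.5, 0.5]
opening: 0.0101
```

```bash
cat > det.py <<'E'
from h import *
q=np.load("tray.npy")
def inv(w): c,s=np.cos(q[2]),np.sin(q[2]); return (np.array(w)-q[:2])@np.array([[c,-s],[s,c]])
for n in ("side","top"):
    p,d=manip.grab_frame(n); g=cv2.cvtColor(p,cv2.COLOR_BGR2HSV)
    m=((g[...,0]>12)&(g[...,0]<30)&(g[...,1]>110)&(g[...,2]>70)).astype(np.uint8)
    nl,l,st,ce=cv2.connectedComponentsWithStats(m)
    for i in range(1,nl):
        if st[i,4]<25: continue
        w=pxz(n,*ce[i],.088 if n=="side" else .092); t=inv(w)*1e3
        if -260<t[0]<80 and abs(t[1])<180: print(n,st[i,4],ce[i].round(1),"tray",t.round(1))
E
python3 det.py; python3 plan.py -80 0 0 0.086; python3 snap.py s5
```

```text
side 111 [301.1 234.3] tray [-60.    4.2]
side 32 [217.7 237.8] tray [-236.9  124.5]
side 130 [279.9 255.9] tray [-155.4  -27.4]
side 143 [312.5 265.9] tray [-117.8 -101.8]
top 45 [369.7 206.6] tray [-120.5 -104.1]
top 27 [346.1 225.9] tray [-151.5  -20.5]
t=4.08 ee [ 0.5418 -0.1112  0.0853] |F| 0.3 open 0.0104 face tray [-100.9   11.4] head 0.0
goal [ 0.5653 -0.1153  0.086 ] dxyz [ 0.38 -0.7  -0.02] w [-0.   -0.    0.01] rows~ 0.6
```

View pics/s5.png

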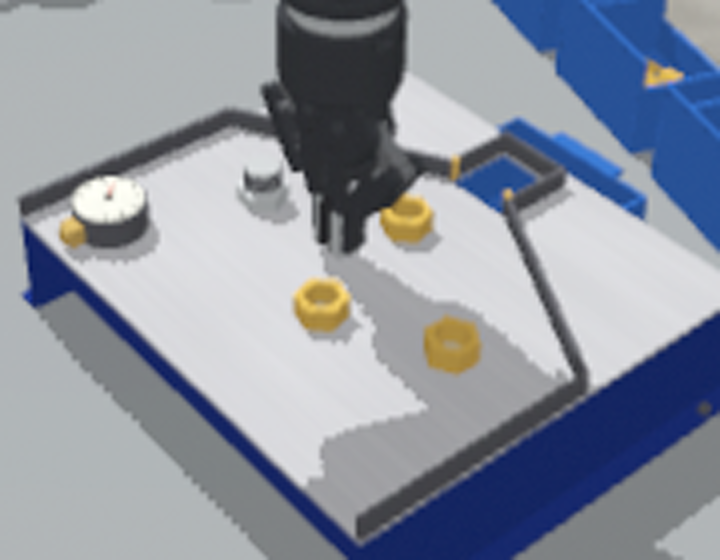

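Side detection matches the top view to about 0.5 mm. Nut C sits at tray (-60, 4), exactly where planned. Next I line up behind it with a -4° heading.

```bash
python3 plan.py -85 6 -4 0.086;python3 plan.py -30 2 -4 0.086
```

```text
t=4.13 ee [ 0.5419 -0.1111  0.0853] |F| 0.4 open 0.0106 face tray [-100.7   11.5] head 0.0
goal [ 0.5584 -0.1105  0.086 ] dxyz [ 0.16 -0.53 -0.02] w [-0.   -0.    0.67] rows~ 0.6
t=4.13 ee [ 0.5419 -0.1111  0.0853] |F| 0.4 open 0.0106 face tray [-100.7   11.5] head 0.0
goal [ 0.6118 -0.0967  0.086 ] dxyz [ 0.29 -2.36 -0.02] w [-0.   -0.    0.67] rows~ 1.7
```

Call:
send_rows:
  rows:
    - {"claw": 0.12,"x": 0.16,"y": -0.2,"z": 0,"wx": 0,"wy": 0,"wz": 0.67}
    - {"claw": 0.12,"x": 0.16,"y": -0.45,"z": 0,"wx": 0,"wy": 0,"wz": 0.67}
    - {"claw": 0.12,"x": 0.18,"y": -0.7,"z": 0,"wx": 0,"wy": 0,"wz": 0.67}
    - {"claw": 0.12,"x": 0.2,"y": -0.95,"z": 0,"wx": 0,"wy": 0,"wz": 0.67}
    - {"claw": 0.12,"x": 0.22,"y": -1.2,"z": 0,"wx": 0,"wy": 0,"wz": 0.67}

```text
time_s: 4.55
ee_pos: [0.579, -0.1053, 0.0852]
tool_rot: [3.141, 0.0, -1.313]
force: [-1.0, 0.1, 0.2]
opening: 0.0103
```

```bash
python3 plan.py -9 0.5 -4 0.086
```

```text
t=4.55 ee [ 0.579  -0.1053  0.0852] |F| 1.0 open 0.0103 face tray [-63.8   4.3] head -3.9
goal [ 0.6321 -0.0914  0.086 ] dxyz [ 0.   -1.83 -0.03] w [0.   0.   0.02] rows~ 1.3
```

Call:
send_rows:
  rows:
    - {"claw": 0.12,"x": 0,"y": -0.25,"z": -0.03,"wx": 0,"wy": 0,"wz": 0}
    - {"claw": 0.12,"x": 0,"y": -0.5,"z": -0.03,"wx": 0,"wy": 0,"wz": 0}
    - {"claw": 0.12,"x": 0,"y": -0.75,"z": -0.03,"wx": 0,"wy": 0,"wz": 0}
    - {"claw": 0.12,"x": 0,"y": -0.9,"z": -0.03,"wx": 0,"wy": 0,"wz": 0}
    - {"claw": 0.12,"x": 0,"y": -1.0,"z": -0.03,"wx": 0,"wy": 0,"wz": 0}

```text
time_s: 4.97
ee_pos: [0.6081, -0.0978, 0.0861]
tool_rot: [-3.141, -0.0, -1.313]
force: [-1.5, 0.1, 0.1]
opening: 0.01
```

```bash
python3 plan.py -9 0.5 -4 0.086; python3 det.py; python3 snap.py s6
```

```text
t=4.97 ee [ 0.6081 -0.0978  0.0861] |F| 1.5 open 0.0100 face tray [-33.8   2.2] head -3.9
goal [ 0.6321 -0.0914  0.086 ] dxyz [-0.   -0.83  0.  ] w [-0.   -0.    0.02] rows~ 0.6
side 59 [315.8 228.6] tray [-13.4  -1.6]
side 32 [217.7 237.8] tray [-236.9  124.5]
side 129 [279.9 255.9] tray [-155.6  -27.4]
side 141 [312.5 266. ] tray [-117.9 -102.1]
top 66 [368.6 206.2] tray [-118.4 -101.4]
top 50 [349.9 227.1] tray [-158.3  -29.3]
```

View pics/s6.png

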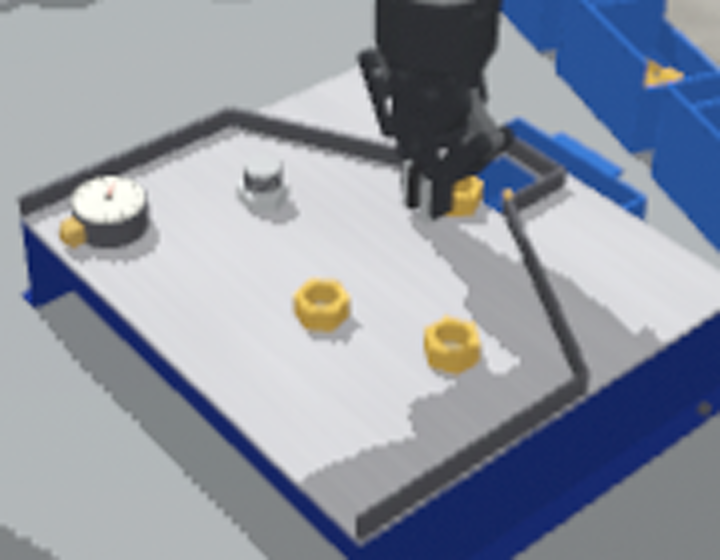

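The nut is right at the gate mouth. Now the final push.

Call:
send_rows:
  rows:
    - {"claw": 0.12,"x": 0,"y": -0.2,"z": 0,"wx": 0,"wy": 0,"wz": 0}
    - {"claw": 0.12,"x": 0,"y": -0.4,"z": 0,"wx": 0,"wy": 0,"wz": 0}
    - {"claw": 0.12,"x": 0,"y": -0.6,"z": 0,"wx": 0,"wy": 0,"wz": 0}
    - {"claw": 0.12,"x": 0,"y": -0.8,"z": 0,"wx": 0,"wy": 0,"wz": 0}
    - {"claw": 0.12,"x": 0,"y": -0.9,"z": 0,"wx": 0,"wy": 0,"wz": 0}

```text
time_s: 5.53
ee_pos: [0.6347, -0.091, 0.0863]
tool_rot: [-3.14, -0.0, -1.313]
force: [-0.8, -0.1, -0.4]
opening: 0.0105
```

Call:
send_rows:
  rows:
    - {"claw": 0.12,"x": 0,"y": 0,"z": 0,"wx": 0,"wy": 0,"wz": 0}
    - {"claw": 0.12,"x": 0,"y": 0.4,"z": 0,"wx": 0,"wy": 0,"wz": 0}
    - {"claw": 0.12,"x": 0,"y": 1.0,"z": -0.3,"wx": 0,"wy": 0,"wz": 0}
    - {"claw": 0.12,"x": 0,"y": 1.8,"z": -0.8,"wx": 0,"wy": 0,"wz": 0}
    - {"claw": 0.12,"x": 0,"y": 2.6,"z": -1.2,"wx": 0,"wy": 0,"wz": 0}

```text
time_s: 5.95
ee_pos: [0.5572, -0.111, 0.1222]
tool_rot: [3.141, 0.0, -1.313]
force: [0.3, -0.3, 0.4]
opening: 0.0104
```

```bash
python3 det.py; python3 snap.py s7; python3 plan.py -195 -38 14 0.14
```

```text
side 32 [217.7 237.8] tray [-236.9  124.5]
side 129 [279.9 255.9] tray [-155.6  -27.4]
side 143 [312.5 265.9] tray [-117.8 -101.8]
top 44 [369.8 206.4] tray [-120.  -104.3]
t=6.10 ee [ 0.5577 -0.1115  0.1232] |F| 0.5 open 0.0104 face tray [-86.    5.3] head -4.0
goal [ 0.4696 -0.1906  0.14  ] dxyz [ 1.81  3.5  -0.56] w [-0.01 -0.01 -3.  ] rows~ 2.9
```

View pics/s7.png

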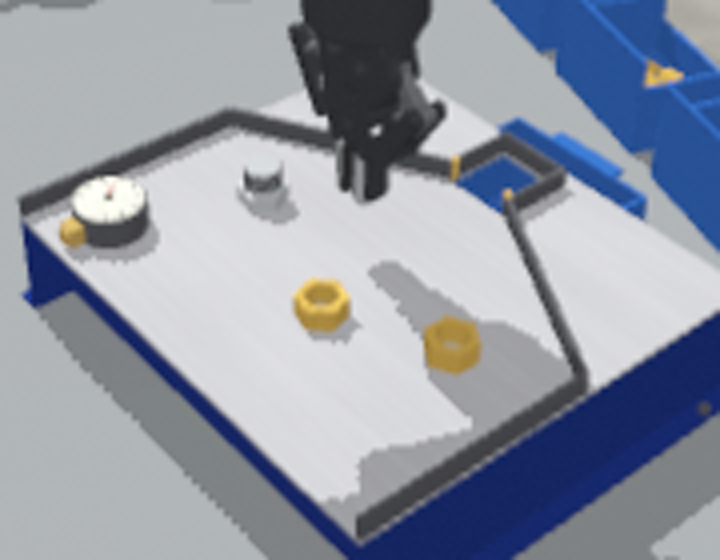

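Nut C has dropped through the slot, and everything else is unchanged. Nut B is next.

Call:
send_rows:
  rows:
    - {"claw": 0.12,"x": 0.4,"y": 0.6,"z": -0.4,"wx": 0,"wy": 0,"wz": -0.7}
    - {"claw": 0.12,"x": 0.8,"y": 1.4,"z": -0.56,"wx": 0,"wy": 0,"wz": -1.4}
    - {"claw": 0.12,"x": 1.2,"y": 2.3,"z": -0.56,"wx": 0,"wy": 0,"wz": -2.1}
    - {"claw": 0.12,"x": 1.6,"y": 3.1,"z": -0.56,"wx": 0,"wy": 0,"wz": -2.8}
    - {"claw": 0.12,"x": 1.82,"y": 3.5,"z": -0.56,"wx": 0,"wy": 0,"wz": -3.25}

```text
time_s: 6.52
ee_pos: [0.469, -0.1917, 0.1384]
tool_rot: [3.141, 0.0, -0.971]
force: [0.4, -0.6, 0.0]
opening: 0.0102
```

```bash
python3 plan.py -194 -38 15.5 0.086
```

```text
t=6.52 ee [ 0.469  -0.1917  0.1384] |F| 0.7 open 0.0102 face tray [-196.1  -38.6] head 15.7
goal [ 0.4707 -0.1905  0.086 ] dxyz [-0.   -0.07  1.75] w [0.01 0.   0.03] rows~ 1.3
```

Call:
send_rows:
  rows:
    - {"claw": 0.12,"x": 0,"y": 0,"z": 0.5,"wx": 0,"wy": 0,"wz": 0}
    - {"claw": 0.12,"x": 0,"y": 0,"z": 1.1,"wx": 0,"wy": 0,"wz": 0}
    - {"claw": 0.12,"x": 0,"y": 0,"z": 1.5,"wx": 0,"wy": 0,"wz": 0}
    - {"claw": 0.12,"x": 0,"y": 0,"z": 1.68,"wx": 0,"wy": 0,"wz": 0}
    - {"claw": 0.12,"x": 0,"y": -0.05,"z": 1.72,"wx": 0,"wy": 0,"wz": 0}

```text
time_s: 6.93
ee_pos: [0.4709, -0.1891, 0.0856]
tool_rot: [3.14, 0.003, -0.973]
force: [0.4, 0.8, -0.3]
opening: 0.0104
```

```bash
python3 plan.py -75 -5.2 15.5 0.086; python3 det.py
```

```text
t=6.93 ee [ 0.4709 -0.1891  0.0856] |F| 0.9 open 0.0104 face tray [-193.4  -36.7] head 15.6
goal [ 0.573  -0.1213  0.086 ] dxyz [ 0.05 -4.08 -0.02] w [0.01 0.03 0.01] rows~ 2.9
side 32 [217.7 237.8] tray [-236.9  124.5]
side 47 [282.4 258.3] tray [-156.1  -38. ]
side 141 [312.5 266. ] tray [-117.9 -102.1]
```

Call:
send_rows:
  rows:
    - {"claw": 0.12,"x": 0.05,"y": -0.4,"z": 0,"wx": 0,"wy": 0,"wz": 0}
    - {"claw": 0.12,"x": 0.05,"y": -0.75,"z": 0,"wx": 0,"wy": 0,"wz": 0}
    - {"claw": 0.12,"x": 0.05,"y": -1.05,"z": 0,"wx": 0,"wy": 0,"wz": 0}
    - {"claw": 0.12,"x": 0.05,"y": -1.35,"z": 0,"wx": 0,"wy": 0,"wz": 0}
    - {"claw": 0.12,"x": 0.05,"y": -1.65,"z": 0,"wx": 0,"wy": 0,"wz": 0}

```text
time_s: 7.45
ee_pos: [0.5147, -0.1625, 0.0878]
tool_rot: [-3.141, -0.001, -0.973]
force: [-1.9, -0.5, -0.3]
opening: 0.0104
```

Call:
send_rows:
  rows:
    - {"claw": 0.12,"x": 0,"y": -0.3,"z": 0,"wx": 0,"wy": 0,"wz": 0}
    - {"claw": 0.12,"x": 0,"y": -0.6,"z": 0,"wx": 0,"wy": 0,"wz": 0}
    - {"claw": 0.12,"x": 0,"y": -0.9,"z": 0,"wx": 0,"wy": 0,"wz": 0}
    - {"claw": 0.12,"x": 0,"y": -1.2,"z": 0,"wx": 0,"wy": 0,"wz": 0}
    - {"claw": 0.12,"x": 0,"y": -1.5,"z": 0,"wx": 0,"wy": 0,"wz": 0}

```text
time_s: 7.87
ee_pos: [0.5513, -0.1372, 0.0872]
tool_rot: [3.141, 0.0, -0.973]
force: [-1.8, -0.1, 0.5]
opening: 0.0103
```

```bash
python3 plan.py -75 -5.2 15.5 0.086; python3 snap.py s8
```

```text
t=7.87 ee [ 0.5513 -0.1372  0.0872] |F| 1.8 open 0.0103 face tray [-100.7  -13.3] head 15.6
goal [ 0.573  -0.1213  0.086 ] dxyz [-0.03 -0.9   0.04] w [0.   0.   0.01] rows~ 0.6
```

View pics/s8.png

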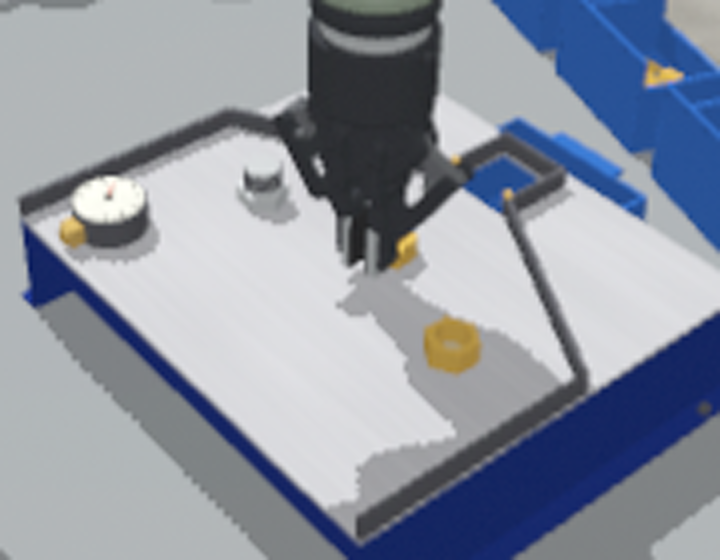

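Nut B is travelling nicely in front of the fingers. I'll finish this leg, then back off and turn straight.

Call:
send_rows:
  rows:
    - {"claw": 0.12,"x": 0,"y": -0.3,"z": 0.03,"wx": 0,"wy": 0,"wz": 0}
    - {"claw": 0.12,"x": -0.02,"y": -0.55,"z": 0.03,"wx": 0,"wy": 0,"wz": 0}
    - {"claw": 0.12,"x": -0.03,"y": -0.75,"z": 0.03,"wx": 0,"wy": 0,"wz": 0}
    - {"claw": 0.12,"x": -0.03,"y": -0.87,"z": 0.03,"wx": 0,"wy": 0,"wz": 0}
    - {"claw": 0.12,"x": -0.03,"y": -0.9,"z": 0.03,"wx": 0,"wy": 0,"wz": 0}

```text
time_s: 8.33
ee_pos: [0.5728, -0.1214, 0.0863]
tool_rot: [-3.141, 0.0, -0.973]
force: [-0.5, -0.6, -0.1]
opening: 0.0103
```

Call:
send_rows:
  rows:
    - {"claw": 0.12,"x": 0,"y": 0.3,"z": 0,"wx": 0,"wy": 0,"wz": 0.4}
    - {"claw": 0.12,"x": -0.05,"y": 0.6,"z": 0,"wx": 0,"wy": 0,"wz": 1}
    - {"claw": 0.12,"x": -0.1,"y": 0.7,"z": 0,"wx": 0,"wy": 0,"wz": 1.6}
    - {"claw": 0.12,"x": -0.15,"y": 0.8,"z": 0,"wx": 0,"wy": 0,"wz": 2.2}
    - {"claw": 0.12,"x": -0.2,"y": 0.8,"z": 0,"wx": 0,"wy": 0,"wz": 2.6}

```text
time_s: 8.75
ee_pos: [0.5485, -0.1307, 0.0863]
tool_rot: [3.141, 0.0, -1.249]
force: [-0.9, 0.0, 0.1]
opening: 0.0099
```

```bash
python3 det.py; python3 plan.py -85 0 0 0.086; python3 snap.py s9
```

```text
side 63 [303.9 236.9] tray [-61.3  -8.2]
side 32 [217.7 237.8] tray [-236.9  124.5]
side 142 [312.5 266. ] tray [-117.9 -102. ]
t=8.85 ee [ 0.5488 -0.1304  0.0864] |F| 0.8 open 0.0105 face tray [-100.4   -9. ] head -0.0
goal [ 0.5605 -0.1169  0.086 ] dxyz [-0.3  -0.51  0.01] w [ 0.    0.   -0.01] rows~ 0.4
```

View pics/s9.png

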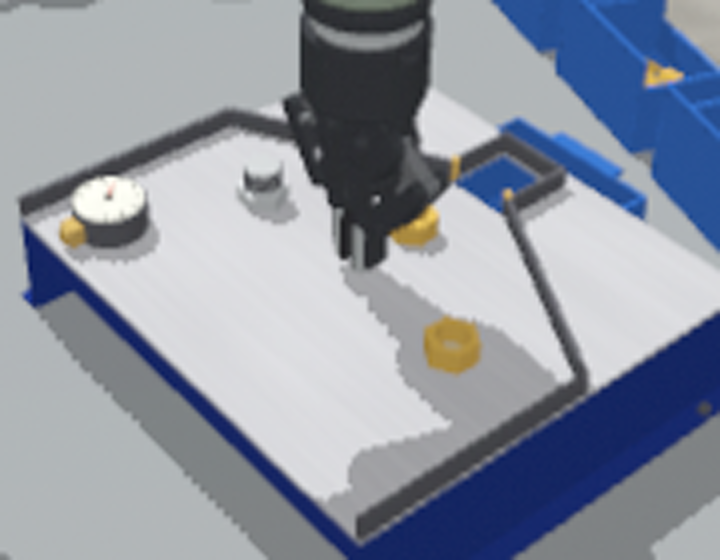

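The knuckle hides part of nut B. From its visible edges and the pusher position I put it at about (-60, -1) on the tray. I'll push straight at heading 0.

Call:
send_rows:
  rows:
    - {"claw": 0.12,"x": -0.15,"y": 0,"z": 0,"wx": 0,"wy": 0,"wz": 0}
    - {"claw": 0.12,"x": -0.27,"y": -0.2,"z": 0,"wx": 0,"wy": 0,"wz": 0}
    - {"claw": 0.12,"x": -0.27,"y": -0.5,"z": 0,"wx": 0,"wy": 0,"wz": 0}
    - {"claw": 0.12,"x": -0.27,"y": -0.75,"z": 0,"wx": 0,"wy": 0,"wz": 0}
    - {"claw": 0.12,"x": -0.27,"y": -1.0,"z": 0,"wx": 0,"wy": 0,"wz": 0}

```text
time_s: 9.32
ee_pos: [0.5761, -0.1127, 0.0865]
tool_rot: [-3.141, -0.0, -1.245]
force: [-0.2, -1.5, -0.2]
opening: 0.0104
```

Call:
send_rows:
  rows:
    - {"claw": 0.12,"x": 0,"y": -0.25,"z": 0,"wx": 0,"wy": 0,"wz": 0}
    - {"claw": 0.12,"x": 0,"y": -0.5,"z": 0,"wx": 0,"wy": 0,"wz": 0}
    - {"claw": 0.12,"x": 0,"y": -0.75,"z": 0,"wx": 0,"wy": 0,"wz": 0}
    - {"claw": 0.12,"x": 0,"y": -0.95,"z": 0,"wx": 0,"wy": 0,"wz": 0}
    - {"claw": 0.12,"x": 0,"y": -1.1,"z": 0,"wx": 0,"wy": 0,"wz": 0}

```text
time_s: 9.73
ee_pos: [0.6071, -0.1023, 0.0863]
tool_rot: [-3.141, -0.0, -1.245]
force: [0.1, -1.4, 0.7]
opening: 0.0104
```

```bash
python3 plan.py -8 0 0 0.086; python3 snap.py s10
```

```text
t=9.73 ee [ 0.6071 -0.1023  0.0863] |F| 1.6 open 0.0104 face tray [-36.2  -1. ] head -0.0
goal [ 0.6335 -0.0923  0.086 ] dxyz [-0.03 -0.94  0.01] w [-0. -0. -0.] rows~ 0.7
```

View pics/s10.png

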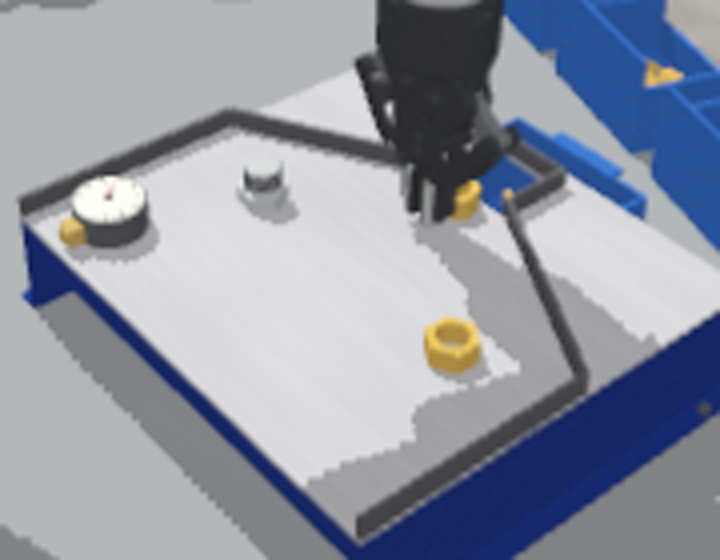

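Nut B is at the gate and centred. Final push, then retreat.

Call:
send_rows:
  rows:
    - {"claw": 0.12,"x": 0,"y": -0.2,"z": 0,"wx": 0,"wy": 0,"wz": 0}
    - {"claw": 0.12,"x": -0.02,"y": -0.4,"z": 0,"wx": 0,"wy": 0,"wz": 0}
    - {"claw": 0.12,"x": -0.02,"y": -0.6,"z": 0,"wx": 0,"wy": 0,"wz": 0}
    - {"claw": 0.12,"x": -0.02,"y": -0.8,"z": 0,"wx": 0,"wy": 0,"wz": 0}
    - {"claw": 0.12,"x": -0.02,"y": -0.98,"z": 0,"wx": 0,"wy": 0,"wz": 0}

```text
time_s: 10.2
ee_pos: [0.6348, -0.0924, 0.0865]
tool_rot: [-3.141, -0.0, -1.246]
force: [0.1, 0.3, -0.2]
opening: 0.0102
```

Call:
send_rows:
  rows:
    - {"claw": 0.12,"x": 0,"y": 0,"z": 0,"wx": 0,"wy": 0,"wz": 0}
    - {"claw": 0.12,"x": 0,"y": 0.4,"z": 0,"wx": 0,"wy": 0,"wz": 0}
    - {"claw": 0.12,"x": 0,"y": 1.0,"z": -0.3,"wx": 0,"wy": 0,"wz": 0}
    - {"claw": 0.12,"x": 0,"y": 1.8,"z": -0.8,"wx": 0,"wy": 0,"wz": 0}
    - {"claw": 0.12,"x": 0,"y": 2.6,"z": -1.6,"wx": 0,"wy": 0,"wz": 0}

```text
time_s: 10.62
ee_pos: [0.5573, -0.1168, 0.1321]
tool_rot: [3.137, 0.004, -1.245]
force: [-0.4, -0.7, 0.2]
opening: 0.0103
```

```bash
python3 det.py; python3 snap.py s11; python3 plan.py -139 -138 61 0.14
```

```text
side 32 [217.7 237.8] tray [-236.9  124.5]
side 143 [312.5 265.9] tray [-117.8 -101.8]
top 38 [316.1 175.4] tray [17.1 11.6]
top 29 [371.  206.8] tray [-122.3 -107.4]
t=10.77 ee [ 0.5607 -0.1185  0.1367] |F| 0.3 open 0.0104 face tray [-85.4  -1.5] head -0.1
goal [ 0.562  -0.2723  0.14  ] dxyz [ 4.87  1.59 -0.1 ] w [ -0.02  -0.04 -10.19] rows~ 8.5
```

View pics/s11.png

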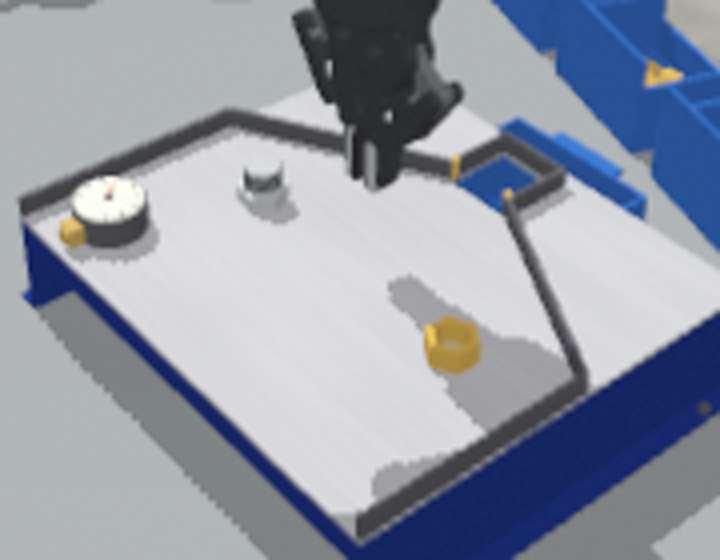

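Call:
send_rows:
  rows:
    - {"claw": 0.12,"x": 0.5,"y": 0.2,"z": -0.2,"wx": 0,"wy": 0,"wz": -1.1}
    - {"claw": 0.12,"x": 1.0,"y": 0.4,"z": -0.4,"wx": 0,"wy": 0,"wz": -2.2}
    - {"claw": 0.12,"x": 1.5,"y": 0.6,"z": -0.4,"wx": 0,"wy": 0,"wz": -3.3}
    - {"claw": 0.12,"x": 2.0,"y": 0.8,"z": -0.4,"wx": 0,"wy": 0,"wz": -4.4}
    - {"claw": 0.12,"x": 2.5,"y": 1.0,"z": -0.4,"wx": 0,"wy": 0,"wz": -5.5}

```text
time_s: 11.18
ee_pos: [0.556, -0.1985, 0.1455]
tool_rot: [-3.141, 0.001, -0.663]
force: [0.0, 0.2, 0.0]
opening: 0.0102
```

```bash
python3 plan.py -129.5 -124 62.5 0.14
```

```text
t=11.18 ee [ 0.556  -0.1985  0.1455] |F| 0.2 open 0.0102 face tray [-117.2  -69.8] head 33.3
goal [ 0.5668 -0.256   0.14  ] dxyz [1.46 1.29 0.18] w [-0.    0.   -4.86] rows~ 4.1
```

Call:
send_rows:
  rows:
    - {"claw": 0.12,"x": 0.4,"y": 0.35,"z": 0,"wx": 0,"wy": 0,"wz": -1.1}
    - {"claw": 0.12,"x": 0.8,"y": 0.7,"z": 0,"wx": 0,"wy": 0,"wz": -2.2}
    - {"claw": 0.12,"x": 1.1,"y": 1.0,"z": 0,"wx": 0,"wy": 0,"wz": -3.3}
    - {"claw": 0.12,"x": 1.4,"y": 1.2,"z": 0,"wx": 0,"wy": 0,"wz": -4.3}
    - {"claw": 0.12,"x": 1.46,"y": 1.29,"z": 0.18,"wx": 0,"wy": 0,"wz": -4.86}

```text
time_s: 11.6
ee_pos: [0.5677, -0.2577, 0.1411]
tool_rot: [3.14, -0.003, -0.157]
force: [1.2, 0.4, -0.2]
opening: 0.0105
```

```bash
python3 plan.py -129.5 -124 62.5 0.086; python3 det.py; python3 - <<'E'
from h import *
p,d=manip.grab_frame("top"); cv2.imwrite("pics/top12.png",cv2.resize(p[140:300,220:420],None,fx=3.75,fy=3.75,interpolation=cv2.INTER_CUBIC))
E
```

```text
t=11.60 ee [ 0.5677 -0.2577  0.1411] |F| 1.3 open 0.0105 face tray [-129.2 -125.9] head 62.3
goal [ 0.5668 -0.256   0.086 ] dxyz [-0.04 -0.05  1.84] w [ 0.01 -0.02 -0.03] rows~ 1.3
side 32 [217.7 237.8] tray [-236.9  124.5]
side 139 [312.4 266.1] tray [-118.2 -102. ]
top 64 [318.  176.1] tray [13.5  6.9]
```

View pics/top12.png

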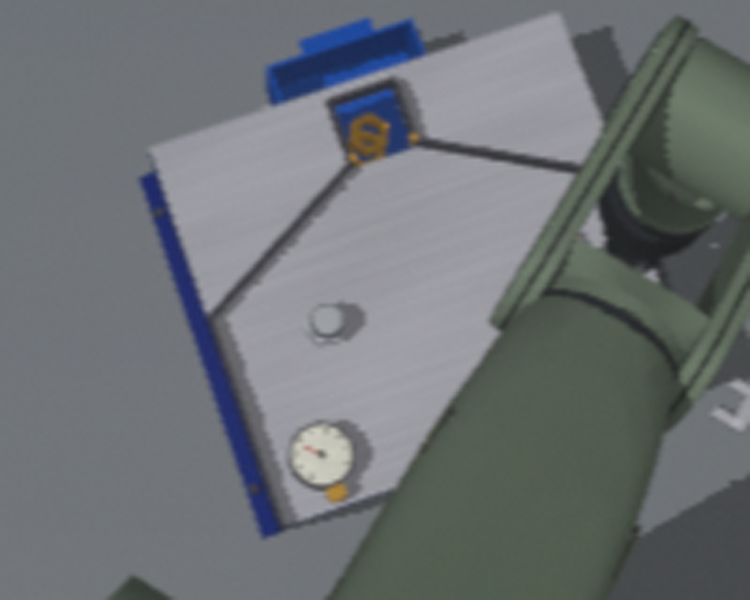

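The top view shows both nuts down in the bin at about (370,137) in the crop. The plug and gauge haven't moved. Lowering behind nut A.

Call:
send_rows:
  rows:
    - {"claw": 0.12,"x": -0.04,"y": 0,"z": 0.5,"wx": 0,"wy": 0,"wz": 0}
    - {"claw": 0.12,"x": -0.04,"y": 0,"z": 1.1,"wx": 0,"wy": 0,"wz": 0}
    - {"claw": 0.12,"x": -0.04,"y": 0,"z": 1.5,"wx": 0,"wy": 0,"wz": 0}
    - {"claw": 0.12,"x": -0.04,"y": 0,"z": 1.75,"wx": 0,"wy": 0,"wz": 0}
    - {"claw": 0.12,"x": -0.04,"y": 0,"z": 1.83,"wx": 0,"wy": 0,"wz": 0}

```text
time_s: 12.17
ee_pos: [0.5637, -0.2543, 0.0839]
tool_rot: [-3.14, 0.003, -0.161]
force: [-0.3, -0.3, 0.2]
opening: 0.0102
```

```bash
python3 plan.py -72 -13.3 62.5 0.086; python3 snap.py s13
```

```text
t=12.17 ee [ 0.5637 -0.2543  0.0839] |F| 0.5 open 0.0102 face tray [-131.8 -121.4] head 62.1
goal [ 0.5858 -0.1327  0.086 ] dxyz [ 0.08 -4.12 -0.06] w [-0.02  0.03 -0.06] rows~ 3.0
```

View pics/s13.png

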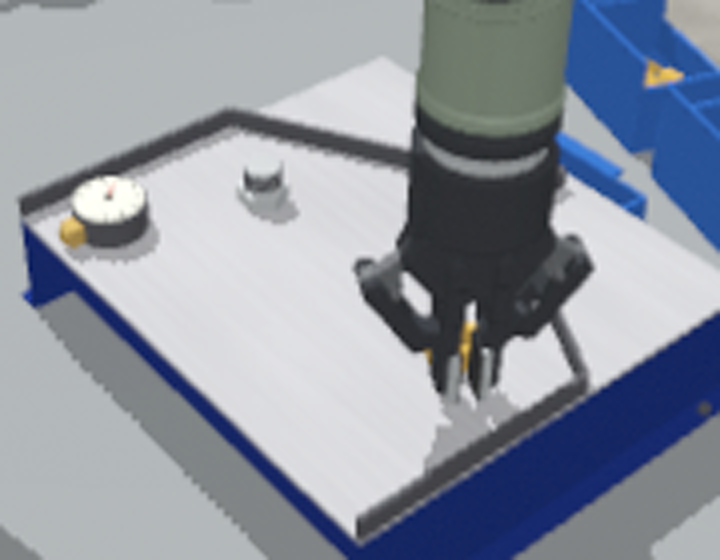

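Call:
send_rows:
  rows:
    - {"claw": 0.12,"x": 0.06,"y": -0.1,"z": -0.05,"wx": 0,"wy": 0,"wz": 0}
    - {"claw": 0.12,"x": 0.06,"y": -0.3,"z": -0.05,"wx": 0,"wy": 0,"wz": 0}
    - {"claw": 0.12,"x": 0.06,"y": -0.55,"z": -0.05,"wx": 0,"wy": 0,"wz": 0}
    - {"claw": 0.12,"x": 0.06,"y": -0.85,"z": -0.05,"wx": 0,"wy": 0,"wz": 0}
    - {"claw": 0.12,"x": 0.06,"y": -1.15,"z": -0.05,"wx": 0,"wy": 0,"wz": 0}

```text
time_s: 12.63
ee_pos: [0.5726, -0.221, 0.0884]
tool_rot: [3.141, -0.001, -0.161]
force: [0.5, -0.8, 0.1]
opening: 0.0102
```

```bash
python3 plan.py -72 -13.3 62.5 0.086; python3 snap.py s14
```

```text
t=12.63 ee [ 0.5726 -0.221   0.0884] |F| 0.9 open 0.0102 face tray [-112.7  -92.7] head 62.1
goal [ 0.5858 -0.1327  0.086 ] dxyz [-0.03 -2.97  0.08] w [ 0.   -0.01 -0.06] rows~ 2.1
```

View pics/s14.png

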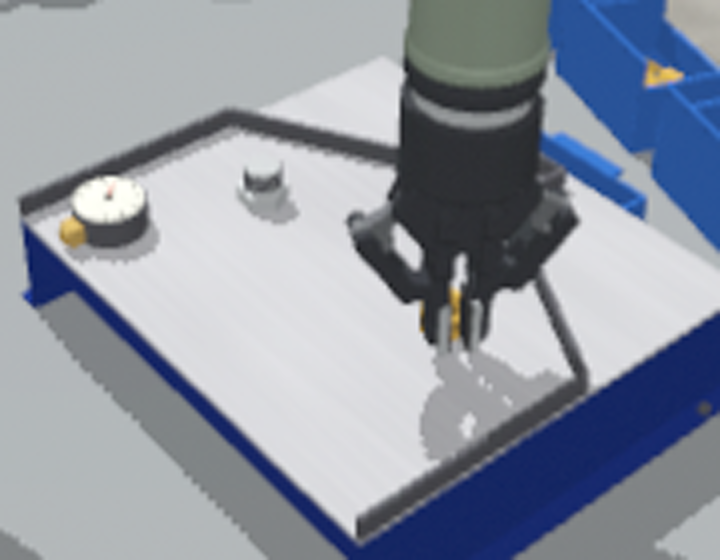

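Call:
send_rows:
  rows:
    - {"claw": 0.12,"x": 0,"y": -0.3,"z": 0.06,"wx": 0,"wy": 0,"wz": 0}
    - {"claw": 0.12,"x": -0.01,"y": -0.6,"z": 0.06,"wx": 0,"wy": 0,"wz": 0}
    - {"claw": 0.12,"x": -0.02,"y": -0.9,"z": 0.06,"wx": 0,"wy": 0,"wz": 0}
    - {"claw": 0.12,"x": -0.02,"y": -1.2,"z": 0.06,"wx": 0,"wy": 0,"wz": 0}
    - {"claw": 0.12,"x": -0.02,"y": -1.5,"z": 0.06,"wx": 0,"wy": 0,"wz": 0}

```text
time_s: 13.1
ee_pos: [0.5786, -0.1762, 0.0857]
tool_rot: [-3.141, 0.0, -0.161]
force: [0.3, -0.0, 0.1]
opening: 0.0102
```

Call:
send_rows:
  rows:
    - {"claw": 0.12,"x": 0,"y": -0.3,"z": 0,"wx": 0,"wy": 0,"wz": 0}
    - {"claw": 0.12,"x": 0,"y": -0.6,"z": 0,"wx": 0,"wy": 0,"wz": 0}
    - {"claw": 0.12,"x": 0,"y": -0.9,"z": 0,"wx": 0,"wy": 0,"wz": 0}
    - {"claw": 0.12,"x": 0,"y": -1.15,"z": 0,"wx": 0,"wy": 0,"wz": 0}
    - {"claw": 0.12,"x": 0,"y": -1.3,"z": 0,"wx": 0,"wy": 0,"wz": 0}

```text
time_s: 13.52
ee_pos: [0.585, -0.1375, 0.0857]
tool_rot: [-3.141, 0.0, -0.16]
force: [-0.2, 0.0, 1.2]
opening: 0.0106
```

```bash
python3 plan.py -72 -13.3 62.5 0.086; python3 snap.py s15
```

```text
t=13.52 ee [ 0.585  -0.1375  0.0857] |F| 1.2 open 0.0106 face tray [-74.3 -17.5] head 62.2
goal [ 0.5858 -0.1327  0.086 ] dxyz [ 0.   -0.16 -0.01] w [-0.    0.   -0.05] rows~ 0.1
```

View pics/s15.png

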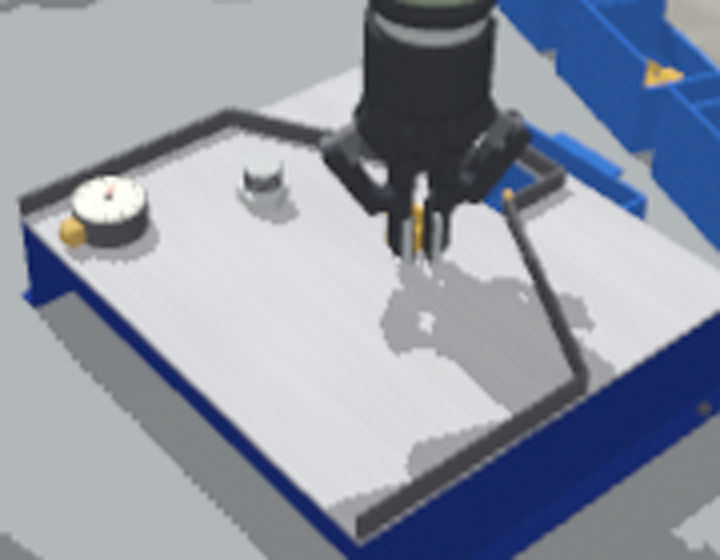

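Call:
send_rows:
  rows:
    - {"claw": 0.12,"x": 0,"y": -0.1,"z": 0,"wx": 0,"wy": 0,"wz": 0}
    - {"claw": 0.12,"x": 0,"y": -0.1,"z": 0,"wx": 0,"wy": 0,"wz": 0}
    - {"claw": 0.12,"x": 0,"y": 0.2,"z": 0,"wx": 0,"wy": 0,"wz": 0}
    - {"claw": 0.12,"x": 0,"y": 0.8,"z": -0.4,"wx": 0,"wy": 0,"wz": 0.8}
    - {"claw": 0.12,"x": 0,"y": 1.4,"z": -1.4,"wx": 0,"wy": 0,"wz": 1.9}

```text
time_s: 13.98
ee_pos: [0.5741, -0.1794, 0.1231]
tool_rot: [-3.141, 0.011, -0.363]
force: [-0.4, -0.0, -1.0]
opening: 0.0101
```

```bash
python3 plan.py -105 -2 0 0.14
```

```text
t=13.98 ee [ 0.5741 -0.1794  0.1231] |F| 1.0 open 0.0101 face tray [-96.1 -55. ] head 50.5
goal [ 0.5422 -0.1252  0.14  ] dxyz [-1.64 -1.31 -0.55] w [0.04 0.1  8.42] rows~ 7.1
```

Call:
send_rows:
  rows:
    - {"claw": 0.12,"x": -0.4,"y": -0.2,"z": -0.3,"wx": 0,"wy": 0,"wz": 1.1}
    - {"claw": 0.12,"x": -0.8,"y": -0.5,"z": -0.5,"wx": 0,"wy": 0,"wz": 2.2}
    - {"claw": 0.12,"x": -1.2,"y": -0.8,"z": -0.5,"wx": 0,"wy": 0,"wz": 3.3}
    - {"claw": 0.12,"x": -1.5,"y": -1.1,"z": -0.5,"wx": 0,"wy": 0,"wz": 4.4}
    - {"claw": 0.12,"x": -1.64,"y": -1.31,"z": -0.5,"wx": 0,"wy": 0,"wz": 5.5}

```text
time_s: 14.4
ee_pos: [0.5449, -0.1263, 0.143]
tool_rot: [3.141, 0.0, -0.942]
force: [0.5, 0.4, -1.0]
opening: 0.0104
```

```bash
python3 plan.py -105 -2 0 0.14
```

```text
t=14.40 ee [ 0.5449 -0.1263  0.143 ] |F| 1.2 open 0.0104 face tray [-103.3   -0.6] head 17.3
goal [ 0.5422 -0.1252  0.14  ] dxyz [-0.08  0.05  0.1 ] w [0.   0.   2.89] rows~ 2.4
```

Call:
send_rows:
  rows:
    - {"claw": 0.12,"x": -0.08,"y": 0.05,"z": 0,"wx": 0,"wy": 0,"wz": 1.1}
    - {"claw": 0.12,"x": -0.08,"y": 0.05,"z": 0.1,"wx": 0,"wy": 0,"wz": 2.1}
    - {"claw": 0.12,"x": -0.08,"y": 0.05,"z": 0.1,"wx": 0,"wy": 0,"wz": 2.85}
    - {"claw": 0.12,"x": -0.08,"y": 0.05,"z": 0.1,"wx": 0,"wy": 0,"wz": 2.89}
    - {"claw": 0.12,"x": -0.08,"y": 0.05,"z": 0.1,"wx": 0,"wy": 0,"wz": 2.89}

```text
time_s: 14.82
ee_pos: [0.5432, -0.1259, 0.1399]
tool_rot: [-3.142, -0.0, -1.237]
force: [0.4, -0.7, 0.7]
opening: 0.0102
```

```bash
python3 det.py; python3 plan.py -105 -2 0 0.086; python3 snap.py s16
```

```text
side 109 [301.9 236. ] tray [-62.9  -2.4]
side 32 [217.7 237.8] tray [-236.9  124.5]
top 67 [317.8 176.1] tray [13.5  7.4]
t=14.92 ee [ 0.5433 -0.1257  0.1399] |F| 0.7 open 0.0101 face tray [-104.1   -2.7] head 0.4
goal [ 0.5422 -0.1252  0.086 ] dxyz [-0.03  0.03  1.8 ] w [-0.   -0.    0.07] rows~ 1.3
```

View pics/s16.png

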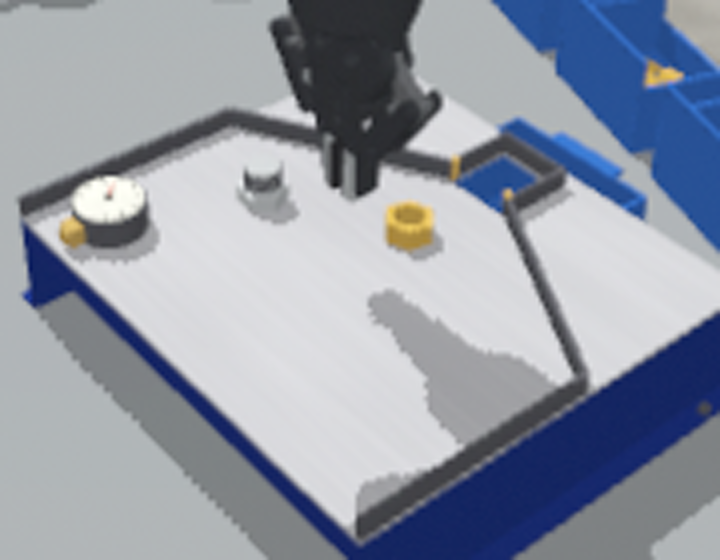

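Nut A is at tray (-63, -2), nearly on the centreline. Lowering behind it, then pushing.

Call:
send_rows:
  rows:
    - {"claw": 0.12,"x": 0,"y": 0,"z": 0.5,"wx": 0,"wy": 0,"wz": -0.2}
    - {"claw": 0.12,"x": 0,"y": 0,"z": 1.1,"wx": 0,"wy": 0,"wz": -0.2}
    - {"claw": 0.12,"x": 0,"y": 0,"z": 1.5,"wx": 0,"wy": 0,"wz": -0.2}
    - {"claw": 0.12,"x": 0,"y": 0,"z": 1.75,"wx": 0,"wy": 0,"wz": -0.2}
    - {"claw": 0.12,"x": 0,"y": 0,"z": 1.78,"wx": 0,"wy": 0,"wz": -0.2}

```text
time_s: 15.38
ee_pos: [0.5418, -0.1245, 0.0843]
tool_rot: [3.139, 0.003, -1.217]
force: [-0.9, -0.3, 0.4]
opening: 0.0099
```

```bash
python3 plan.py -40 -1.6 2 0.086;python3 plan.py -80 -3 2 0.086
```

```text
t=15.38 ee [ 0.5418 -0.1245  0.0843] |F| 1.1 open 0.0099 face tray [-105.2   -0.9] head 1.6
goal [ 0.6038 -0.1044  0.086 ] dxyz [ 0.09 -2.17 -0.06] w [ 0.03  0.03 -0.07] rows~ 1.6
t=15.38 ee [ 0.5418 -0.1245  0.0843] |F| 1.1 open 0.0099 face tray [-105.2   -0.9] head 1.6
goal [ 0.5664 -0.1185  0.086 ] dxyz [ 0.1  -0.84 -0.06] w [ 0.03  0.03 -0.07] rows~ 0.6
```

Call:
send_rows:
  rows:
    - {"claw": 0.12,"x": 0.08,"y": -0.3,"z": -0.04,"wx": 0,"wy": 0,"wz": 0}
    - {"claw": 0.12,"x": 0.08,"y": -0.6,"z": -0.04,"wx": 0,"wy": 0,"wz": 0}
    - {"claw": 0.12,"x": 0.08,"y": -0.85,"z": -0.04,"wx": 0,"wy": 0,"wz": 0}
    - {"claw": 0.12,"x": 0.08,"y": -1.1,"z": -0.04,"wx": 0,"wy": 0,"wz": 0}
    - {"claw": 0.12,"x": 0.08,"y": -1.35,"z": -0.04,"wx": 0,"wy": 0,"wz": 0}

```text
time_s: 15.8
ee_pos: [0.5836, -0.113, 0.0884]
tool_rot: [-3.14, -0.001, -1.217]
force: [-1.2, -1.0, 0.9]
opening: 0.0106
```

Call:
send_rows:
  rows:
    - {"claw": 0.12,"x": 0,"y": -0.25,"z": 0,"wx": 0,"wy": 0,"wz": 0}
    - {"claw": 0.12,"x": 0,"y": -0.5,"z": 0,"wx": 0,"wy": 0,"wz": 0}
    - {"claw": 0.12,"x": 0,"y": -0.7,"z": 0,"wx": 0,"wy": 0,"wz": 0}
    - {"claw": 0.12,"x": 0,"y": -0.85,"z": 0,"wx": 0,"wy": 0,"wz": 0}
    - {"claw": 0.12,"x": 0,"y": -0.9,"z": 0,"wx": 0,"wy": 0,"wz": 0}

```text
time_s: 16.22
ee_pos: [0.6082, -0.1036, 0.0876]
tool_rot: [-3.141, -0.0, -1.217]
force: [-1.0, -0.4, 0.2]
opening: 0.0101
```

```bash
python3 plan.py -8 0 2 0.086; python3 snap.py s17
```

```text
t=16.22 ee [ 0.6082 -0.1036  0.0876] |F| 1.1 open 0.0101 face tray [-35.6  -2.3] head 1.6
goal [ 0.6336 -0.0927  0.086 ] dxyz [-0.05 -0.92  0.05] w [-0.   -0.   -0.06] rows~ 0.7
```

View pics/s17.png

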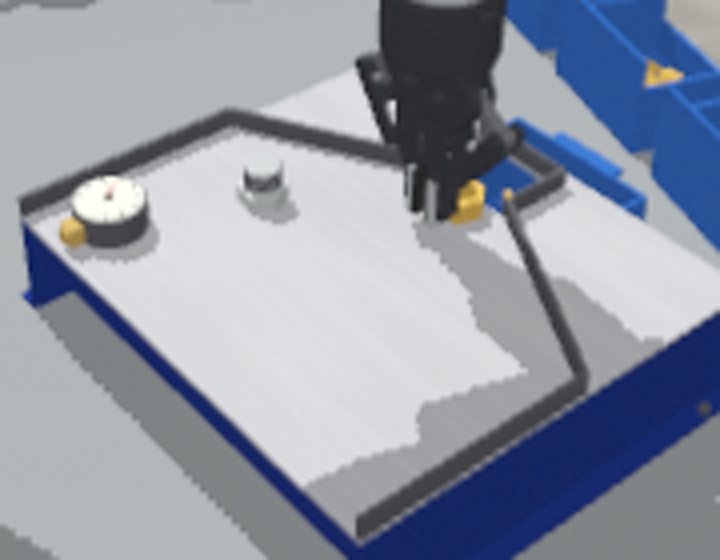

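Call:
send_rows:
  rows:
    - {"claw": 0.12,"x": -0.02,"y": -0.2,"z": 0.03,"wx": 0,"wy": 0,"wz": 0}
    - {"claw": 0.12,"x": -0.04,"y": -0.4,"z": 0.03,"wx": 0,"wy": 0,"wz": 0}
    - {"claw": 0.12,"x": -0.05,"y": -0.6,"z": 0.03,"wx": 0,"wy": 0,"wz": 0}
    - {"claw": 0.12,"x": -0.05,"y": -0.8,"z": 0.03,"wx": 0,"wy": 0,"wz": 0}
    - {"claw": 0.12,"x": -0.05,"y": -0.96,"z": 0.03,"wx": 0,"wy": 0,"wz": 0}

```text
time_s: 16.68
ee_pos: [0.6348, -0.0922, 0.0868]
tool_rot: [-3.141, -0.0, -1.217]
force: [-0.7, 0.6, 0.3]
opening: 0.0098
```

Call:
send_rows:
  rows:
    - {"claw": 0.12,"x": 0,"y": 0,"z": 0,"wx": 0,"wy": 0,"wz": 0}
    - {"claw": 0.12,"x": 0,"y": 0.4,"z": 0,"wx": 0,"wy": 0,"wz": 0}
    - {"claw": 0.12,"x": 0,"y": 1.0,"z": -0.3,"wx": 0,"wy": 0,"wz": 0}
    - {"claw": 0.12,"x": 0,"y": 1.8,"z": -0.8,"wx": 0,"wy": 0,"wz": 0}
    - {"claw": 0.12,"x": 0,"y": 2.6,"z": -1.8,"wx": 0,"wy": 0,"wz": 0}

```text
time_s: 17.1
ee_pos: [0.5571, -0.1186, 0.1371]
tool_rot: [3.135, 0.006, -1.217]
force: [-0.4, -0.4, -0.3]
opening: 0.01
```

Call:
send_rows:
  rows:
    - {"claw": 0.12,"x": 0.4,"y": 0.4,"z": -0.8,"wx": 0,"wy": 0,"wz": 0}
    - {"claw": 0.12,"x": 1.1,"y": 0.9,"z": -1.6,"wx": 0,"wy": 0,"wz": 0}
    - {"claw": 0.12,"x": 2.0,"y": 1.5,"z": -2.2,"wx": 0,"wy": 0,"wz": 0}
    - {"claw": 0.12,"x": 2.8,"y": 2.1,"z": -2.6,"wx": 0,"wy": 0,"wz": 0}
    - {"claw": 0.12,"x": 3.6,"y": 2.6,"z": -2.6,"wx": 0,"wy": 0,"wz": 0}

```text
time_s: 17.52
ee_pos: [0.5261, -0.2504, 0.2232]
tool_rot: [-3.137, -0.006, -1.217]
force: [0.4, -0.1, 0.4]
opening: 0.0107
```

Call:
send_rows:
  rows:
    - {"claw": 0.12,"x": 0.8,"y": 0.6,"z": 0,"wx": 0,"wy": 0,"wz": 0}
    - {"claw": 0.12,"x": 1.6,"y": 1.2,"z": 0,"wx": 0,"wy": 0,"wz": 0}
    - {"claw": 0.12,"x": 2.4,"y": 1.8,"z": 0,"wx": 0,"wy": 0,"wz": 0}
    - {"claw": 0.12,"x": 3.0,"y": 2.3,"z": 0,"wx": 0,"wy": 0,"wz": 0}
    - {"claw": 0.12,"x": 3.2,"y": 2.4,"z": 0,"wx": 0,"wy": 0,"wz": 0}

```text
time_s: 17.93
ee_pos: [0.489, -0.3664, 0.2187]
tool_rot: [3.14, -0.001, -1.221]
force: [0.6, -0.1, 0.1]
opening: 0.0103
```

```bash
python3 snap.py s18; python3 det.py; python3 - <<'E'
from h import *
p,d=manip.grab_frame("top"); cv2.imwrite("pics/top18.png",cv2.resize(p[140:300,220:420],None,fx=3.75,fy=3.75,interpolation=cv2.INTER_CUBIC))
q=p[165:190,305:340]; cv2.imwrite("pics/slot18.png",cv2.resize(q,None,fx=16,fy=16,interpolation=cv2.INTER_CUBIC))
np.set_printoptions(linewidth=200)
print(np.array([[int(1e3*px2w("top",u,v,d[v,u])[2]) for u in range(308,336)] for v in range(166,188)]))
E
```

```text
side 32 [217.7 237.8] tray [-236.9  124.5]
top 63 [317.7 176. ] tray [13.9  7.6]
[[  90   90   94   96   89   85   82   77    3    6    4    4    9    2    6    1    4    2   82   98   73   76   78   76   76   73   76   78]
 [  94   96   90   82   78    5    8    6    0    0    4    6    1    6    5   11    5    5   78   95   95   84   77   80   77   78   78   82]
 [  91   95    3    7    2    7    5    5    0    7    7    2    2    2    4    0    7    2    6   88   94   76   73   75   81   84   77   82]
 [  90   96    9    0    4    7    1    2    4    0    6    3    8    4    7    5    4    1    4   82   89   92   79   80   77   86   74   78]
 [  83   96    1    3    0   -2   11   11   10    6   40   35    9    3    5    9    2    2    3   80   96   90   81   77   76   80   82   80]
 [  82   96   95    3    4    5    5    4   35   37   38   41   46    5    2   11    8    3    8    8   87   90   81   79   85   83   75   79]
 [  82   90   92    7   10    9   38   34   36   36   38   35   38   35   35    5   10    5    0    3   84   94   92   78   82   74   77   80]
 [  77   79   96  
[... 1427 characters left out ...]
0   78   81   95   99   17   15   21   18   77   76   75   79   76   81   75   79   83   79   75   83   77   81   82   82   76]
 [  81   77   78   80   96   96   86   12   82   78   78   82   79   81   79   78   79   76   73   78   80   76   78   78   76   75   80   75]
 [  83   76   79   90   91   86   81   78   80   78   80   79   73   80   79   85   79   79   83   79   79   81   81   74   80   82   71   79]
 [  75   78   98   94   78   77   78   76   81   78   82   79   82   77   80   81   77   73   80   78   75   85   78   79   80   71   75   76]
 [  75   90   92   89   80   79   77   80   79   82   79   77   80   83   78   82   79   80   82   79   81   83   78   75   75   82   81   78]]
```

View pics/s18.png

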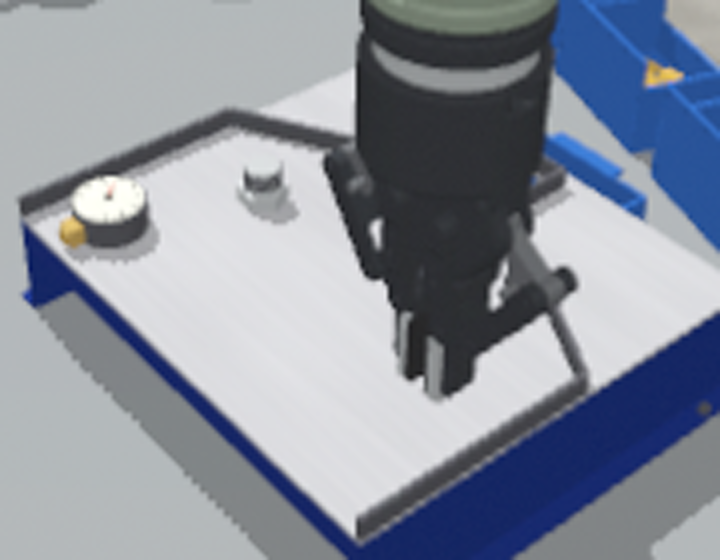

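View pics/top18.png

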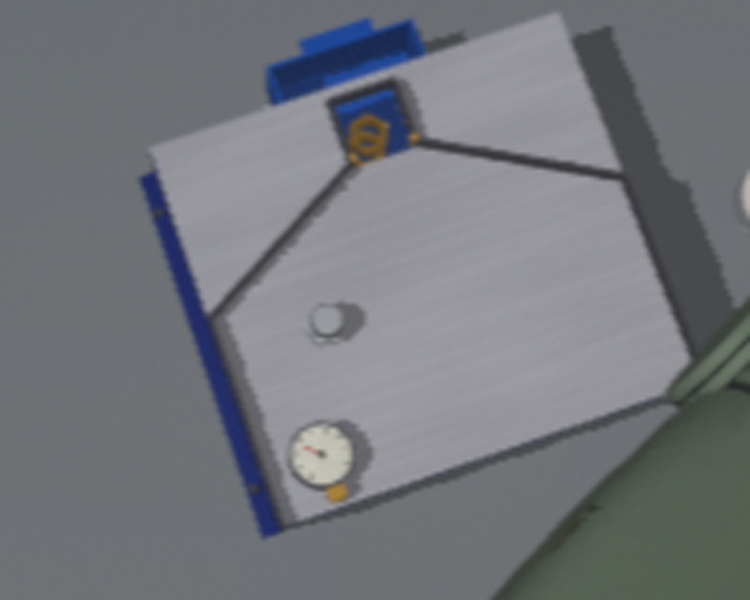

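View pics/slot18.png

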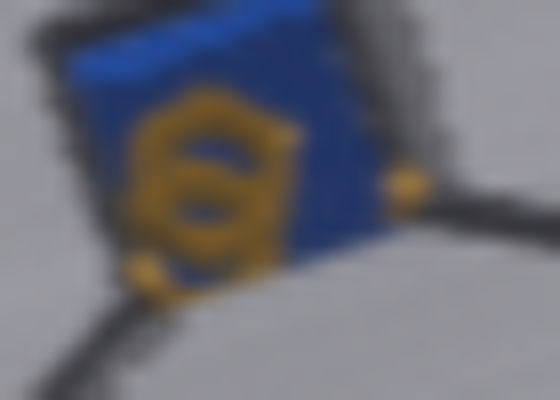

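Nothing brass is left on the deck except the gauge stem. The third nut isn't distinct in the bin, so I'll compare with the two-nut picture and ask the detector.

```bash
python3 - <<'E'
from h import *
a=cv2.imread("pics/top12.png")[90:190,315:435]; b=cv2.imread("pics/top18.png")[90:190,315:435]
cv2.imwrite("pics/cmp.png",cv2.resize(np.hstack([a,b]),None,fx=3.2,fy=3.2))
p,d=manip.grab_frame("top"); p2,_=manip.grab_frame("side"); cv2.imwrite("pics/sidefull.png",p2); cv2.imwrite("pics/topfull.png",p)
for c in ("top","side"):
    for r in manip.spot_point("nut_a_mid",c):
        w=c2w(c,r["xyz"]); print(c,round(r["confidence"],2),w.round(3),np.round(w2px(c,w)))
E
```

```text
(no output)
```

View pics/cmp.png

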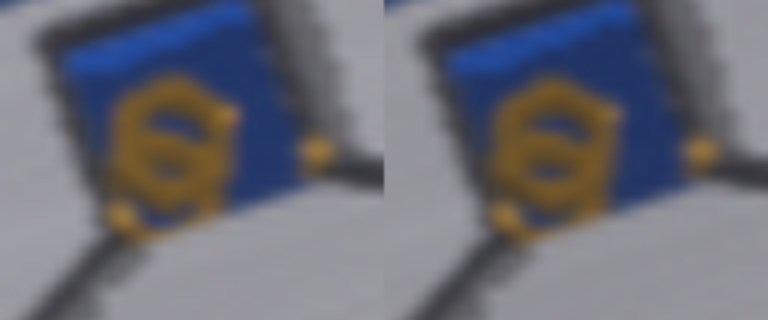

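View pics/sidefull.png

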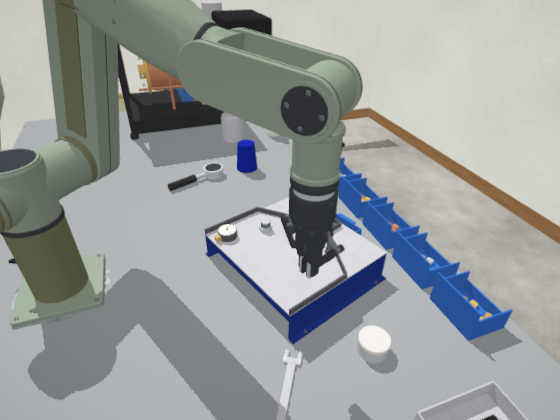

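View pics/topfull.png

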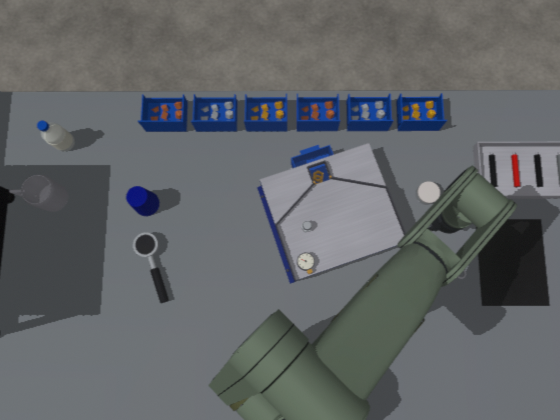

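Call:
send_rows:
  rows:
    - {"claw": 0.12,"x": 0.8,"y": 1.0,"z": -0.2,"wx": 0,"wy": 0,"wz": 0}
    - {"claw": 0.12,"x": 1.5,"y": 2.0,"z": -0.4,"wx": 0,"wy": 0,"wz": 0}
    - {"claw": 0.12,"x": 2.2,"y": 3.0,"z": -0.6,"wx": 0,"wy": 0,"wz": 0}
    - {"claw": 0.12,"x": 2.9,"y": 4.0,"z": -0.8,"wx": 0,"wy": 0,"wz": 0}
    - {"claw": 0.12,"x": 3.4,"y": 5.0,"z": -0.8,"wx": 0,"wy": 0,"wz": 0}

```text
time_s: 18.75
ee_pos: [0.3855, -0.5122, 0.2446]
tool_rot: [-3.141, -0.004, -1.216]
force: [-0.8, 0.3, 0.6]
opening: 0.0101
```

```bash
python3 - <<'E'
from h import *
ims=[]
for c in ("top","side"):
    p,d=manip.grab_frame(c); cv2.imwrite(f"pics/end_{c}.png",p)
    for r in manip.regions_of("nut_a_mid",c): 
        y,x=np.nonzero(r["region"]); print(c,round(r["confidence"],2),len(x),x.mean().round(1),y.mean().round(1))
p=cv2.imread("pics/end_side.png"); cv2.imwrite("pics/end_sidec.png",cv2.resize(p[170:330,200:400],None,fx=3.75,fy=3.75,interpolation=cv2.INTER_CUBIC))
E
```

```text
top 0.22 355 427.7 192.8
```

View pics/end_sidec.png

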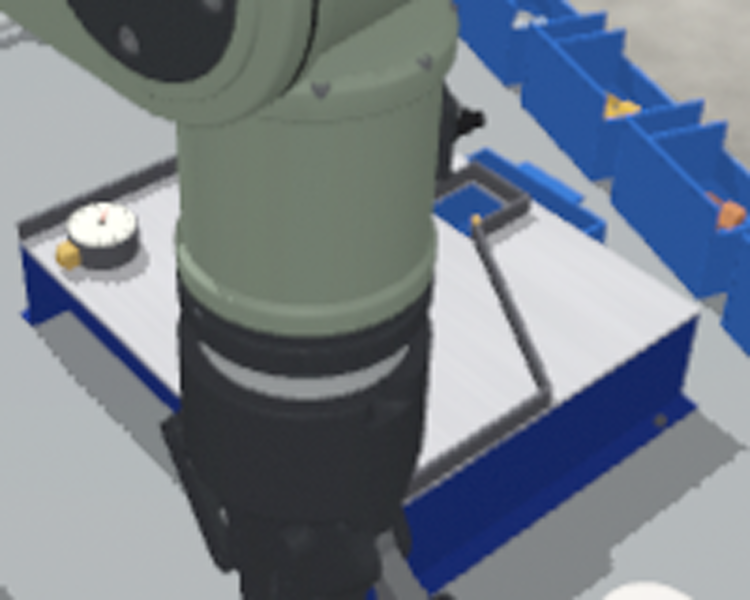

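View pics/end_side.png

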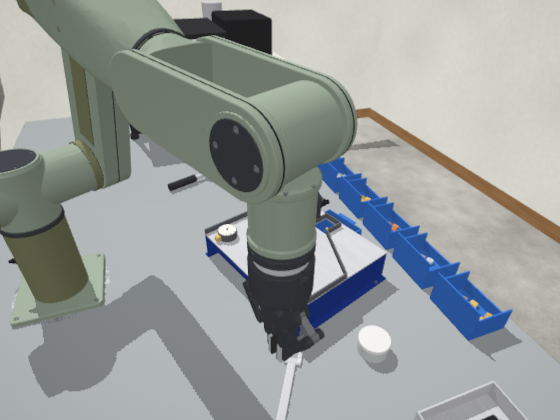

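```bash
python3 - <<'E'
from h import *
q=np.load("tray.npy"); d=np.load("top0.npy")
def inv(w): c,s=np.cos(q[2]),np.sin(q[2]); return (np.array(w)-q[:2])@np.array([[c,-s],[s,c]])
cr=lambda x,y:(round(x/3.75+220),round(y/3.75+140))
for x,y in [(340,48),(270,70),(412,24),(345,62),(375,55),(335,30),(418,40),(275,90)]:
    u,v=cr(x,y); w=px2w("top",u,v,d[v,u]); print((x,y),(inv(w[:2])*1e3).round(),round(w[2]*1e3))
E
```

```text
(340, 48) [99. -3.] 51
(270, 70) [94. 60.] 70
(412, 24) [ 96. -62.] 69
(345, 62) [98. -8.] 6
(375, 55) [ 97. -35.] 4
(335, 30) [110.   0.] 68
(418, 40) [ 82. -60.] 63
(275, 90) [80. 61.] 63
```

```bash
python3 - <<'E'
import cv2
p=cv2.imread("pics/end_top.png")
cv2.imwrite("pics/end_topc.png",cv2.resize(p[140:300,220:420],None,fx=3.75,fy=3.75,interpolation=cv2.INTER_CUBIC))
E
```

```text
(no output)
```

View pics/end_topc.png

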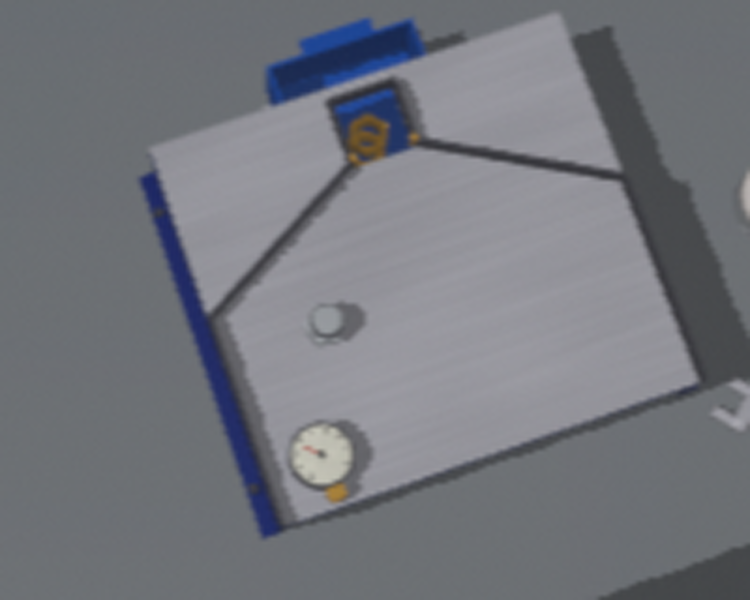

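The bin walls reach about 70 mm, almost to the underside of the deck, and extend past the slot on every side. A nut that went through the slot can't be anywhere else. The deck is clear and the plug and gauge are where they started. Handing in.

```bash
python3 - <<'E'
from station import manip
s=manip.state(); print(s["time_s"],s["force"]); print(manip.hand_in())
E
```

```text
18.95 [-0.15699587 -0.19323165  0.00676216]
the job is handed in; nothing more can be done
None
```

I pushed all three brass nuts along the deck and through the gate, one at a time in the order C, B, A. I used the nearly shut fingertips and never gripped or lifted a nut. I handed in at 18.95 s with the arm clear of everything. The force readings I took never went above about 2 N.

- **Passed:** in the last pictures no nut is left on the deck or stuck in the gate or slot. The plug and gauge stand at the same places as at the start. The arm stayed well above the bench, and I saw no change to the things on it, though the arm hides part of the right side in the last views.
- **Not confirmed:** only two of the three nuts can be seen in the bin, stacked under the slot. Nut A went through last and can't be picked out; the view into the bin looks the same as before it dropped. I take it to be in the bin under the deck. It is off the deck, and the bin walls come up to about 70 mm, close to the underside of the deck, and reach well past the slot.
- **Disagreed:** in the final pictures the trained networks did not find the nuts in the bin. They gave one low-confidence false hit (0.22) near the grease tin.

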